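# Fetch the vial out of the shielding cave and rebuild its brick wall

## Robot

A 7-joint arm with a two-finger parallel gripper is mounted at the origin on a cart in front of the work surface, level with it; the furniture and walls round the work are solid. World frame = base frame: x ahead of the robot, y to its left, z up, the work surface at z = 0. Lengths are in m, angles in rad, forces in N, time in s.
With the tool pointing down it reaches from about 0.425 to 1.025 m from the base axis. Payload 9.4 kg.
Tool frame: the origin (TCP) lies midway between the tips of the shut fingers; the grasp point (between the pads) lies 19 mm behind it; z points along the fingers, y is the line along which they close (so a half turn about z gives the same grasp; the last joint's range is limited). The gripper opens to 85 mm and grips with 20 to 120 N. Pads are 22 mm wide; open, the fingers measure 114 mm over their backs; the gripper's body (76 mm by 85 mm) begins 54 mm behind the grasp point. The pads swing forward as they close: fully open they stand 13 mm farther back than shut.
Start: joints at [1.263, 0.599, -0.003, 1.599, 0.002, 0.943, -0.08], TCP at [0.166, -0.706, 0.231] pointing down, gripper open.
Joint ranges: [-2.57, 2.57], [-0.35, 1.97], [-1.29, 1.29], [0.11, 2.56], [-1.05, 4.19], [0.11, 1.86], [-2.63, 2.63]. Speed limits (rad/s): [2.22, 2.22, 3.01, 3.01, 3.14, 3.14, 3.14].

## Interface

Orientations are given as a 3x3 rotation matrix whose columns are the frame's x, y, z axes.
In Python, from bench import get_state, snapshot, calibration, finish_job gives the robot as it stands.
- The arm moves only by the tool arm_command, never from a script. Its argument "plan" is a list of rows, each a list of 7 numbers: the turn, a rotation vector about the tool's x, y, z as a fraction of full scale, then the shift along the tool's x, y, z as a fraction of full scale, then the finger opening in mm, from 0 to 85.4. In form: [[rx, ry, rz, dx, dy, dz, gripper], ...]. A call has 1 to 20 rows; each row shifts and turns the commanded pose from where the row before left it, along the tool's axes as they then stand; what a row does not reach is not made up. Full scale, the value 1, is 3 cm for a shift and 5 degrees for a turn. A row lasts 1/12 s, in which the tool goes at most 41.7 mm and 7.16 degrees, less where a joint would pass 70% of its speed; a pose out of reach is approached as far as the arm can. A call with a number of a shift or a turn outside -1 to 1 is refused whole. A call with a gripper value outside its range is refused whole. The fingers move at their own pace and stop on an object; "force" is the grip in N (left out, the last holds). Time passes only in rows, so rows that do not move let the fingers close. It gives the time, the measured TCP pose, the force, the opening and the grip force at its end, in the units of the state.
- get_state(): the state, without advancing time (a new reading comes with each control period).
- snapshot(name): name is "scene" or "top" or "wrist"; returns the picture (400x640x3 uint8, red, green, blue); there is no depth.
- calibration(name): a dict with "K" (3x3 intrinsics, pixels), "R" (3x3) and "t" (3): a world point X has camera coordinates R X + t; the wrist camera has in their place "tool_from_camera" (4x4, takes a point from camera to tool coordinates, whose origin is the TCP and whose axes are the flange's). Camera axes: x right, y down, z forward; pixel columns grow to the right and rows downward; lengths in m; the calibration is good to about 2 mm. A picture is of the moment at which its call begins: read the wrist's pose just before it. calibration takes no time and is no camera call.
- finish_job(): hands the job in; it is judged then, once.
The state is a dict: "clock": time; "qpos": joint angles; "qvel": joint speeds; "tau": joint torques, N m; "tcp_pos": TCP position; "tcp_rot": TCP orientation; "force": force on the tool from outside, world axes, zero at the start; "torque": the same for the moment, N m; "gripper_width": opening from 0.0 (shut) to 1.0 (fully open); "gripper_force": force on a finger pad.
Only numpy, scipy, OpenCV 4.12 (cv2) and the standard library are available. Lean on these libraries where they do the work, as an engineer would, in place of code of your own. Each camera call takes 0.05 s, during which the arm holds its last target. There are 200 camera calls.

## Task

The squat crimp-capped vial stands in one of the two cells behind the wall of white shielding bricks. Take down the three bricks in front of its cell (the half brick at that end and the long one beside it on top, then the long one below them) and lay them side by side on the steel tray, stand the vial upright in the well of the vial block, then rebuild the wall exactly as it was, in running bond: long bricks below, the long brick of the upper course centred over their joint, half bricks at the ends, all straight, with closed joints. Leave the bricks of the other end where they are and keep both vials upright, the slim one untouched in its cell.

Things in the scene. Friction and masses are not known exactly. Their poses are not given: they have to be found in the camera images.
- cave: Fixed grey cell block behind the brick wall, 280x110x40 mm. Origin: on the bench under the wall's middle; x runs from wall into cave, y left along the wall. Brick places (x, y, underside z): long (0,60,0) (0,-60,0) (0,0,40), half (0,90,40) (0,-90,40), so joints are 2 to 3 mm. Block starts at x=30; two cells, |y| 22 to 112, x 30 to 103, open to front and top, floor = bench.
- tray: Shallow fixed steel tray for the bricks, 270 mm (its x) by 170 mm (its y), thin rim 8 mm high. Origin: centre of its underside, on the bench; floor 3 mm above it. Stands left or right of the cave, its x roughly along the world's x. Three bricks fit side by side, their lengths along the tray's y, at x = -84, 0 and +84 mm.
- vial_block: Fixed grey plastic block, 80 x 80 x 28 mm, with one round well in the middle of its top, 32 mm wide and 13 mm deep, 2 mm chamfer: the well's floor is 15 mm above the origin. Origin: centre of its underside, on the bench. Stands on the other side of the cave from the tray.
- brick_left: White plastic shielding brick, 50 mm thick (own x), 118 mm long (own y), 40 mm high, about 0.23 kg, loose. Origin: centre of its underside. At the start in the wall, axes as the cave's, as the left (+y) half of the lower course, on the bench. Grip across the thickness at mid-length.
- brick_right: White plastic shielding brick, 50 mm thick (own x), 118 mm long (own y), 40 mm high, about 0.23 kg, loose. Origin: centre of its underside. At the start in the wall, axes as the cave's, as the right (-y) half of the lower course, on the bench. Grip across the thickness at mid-length.
- brick_top: White plastic shielding brick, 50 mm thick (own x), 118 mm long (own y), 40 mm high, about 0.23 kg, loose. Origin: centre of its underside. At the start in the wall, axes as the cave's, in the middle of the upper course, over the joint of the lower two, underside 40 mm up. Grip across the thickness at mid-length.
- half_left: White plastic shielding brick, 50 mm thick (own x), 56 mm long (own y), 40 mm high, about 0.11 kg, loose. Origin: centre of its underside. At the start in the wall, axes as the cave's, at the left (+y) end of the upper course, underside 40 mm up; keep the fingertips above 47 mm there, a vial stands close behind it. Grip across the thickness at mid-length.
- half_right: White plastic shielding brick, 50 mm thick (own x), 56 mm long (own y), 40 mm high, about 0.11 kg, loose. Origin: centre of its underside. At the start in the wall, axes as the cave's, at the right (-y) end of the upper course, underside 40 mm up; keep the fingertips above 47 mm there, a vial stands close behind it. Grip across the thickness at mid-length.
- vial_squat: Clear glass vial with flat aluminium crimp cap: 24 mm across up to 29 mm height, cap 20 mm across, 45 mm high in all, 30 g. Origin: centre of its underside. Upright in the left or right cell, at cave x 45, y +92 or -92 mm: 8 mm behind the wall, 8 mm off the cell's outer side, 45 mm free behind. Grip along cave x, fingertips 17 mm or more above its underside, to clear the vial block too.
- vial_slim: Vial that stays: slim glass vial with a black screw cap, 17 mm in diameter, 54 mm high. Origin: centre of its underside. It stands in the other cell, at the mirrored place.
Not all that is in view belongs to the job. What is shaped like the brick_top but purple is not meant.

How it is judged:
By the outcome, as a careful person would: the job done as asked, in the order asked, and still so for the second after the job is handed in, with the robot touching nothing.
It also fails if it takes over 128 s, if anything falls off the work surface, if the arm or the gripper's body presses on something with over 40 N, if the wrist force passes 120 N, or if a joint passes its speed limit or range.

## Working session

There is one attempt and no reset: what is moved stays moved. The work goes in short steps, Python scripts to look and compute and a tool call to move; the robot and the scene stay as the last step left them, time stands still between calls to the robot, and variables do not carry over. Pictures are saved under pics/ and viewed, at most 14 in all, crops included, and the job is handed in when it is done.

Besides the shell and the picture viewer there is one more tool, called after "Emit:" as name([rows], argument=value, ...), one row to a line, values as JSON. arm_command: Moves the arm, as the interface text tells. Its arguments: {"type":"object","properties":{"plan":{"type":"array"},"force":{"type":"number"}},"required":["plan"]}

```bash
ls; mkdir -p pics; python3 - <<'E'
from bench import *
import cv2,numpy as np
s=get_state();print(s['clock'],s['tcp_pos'],np.round(s['tcp_rot'],3).tolist(),s['gripper_width'])
for n in('scene','top','wrist'):
    cv2.imwrite(f'pics/{n}0.png',snapshot(n)[:,:,::-1])
    c=calibration(n);print(n,{k:np.round(v,4).tolist() for k,v in c.items()})
E
```

```text
pics
0.0 [ 0.16569809 -0.70532073  0.23039649] [[0.973, 0.229, -0.001], [0.229, -0.973, 0.002], [-0.0, -0.002, -1.0]] 1.0007475537600348
scene {'K': [[449.1138, 0.0, 316.1369], [0.0, 449.1138, 204.4512], [0.0, 0.0, 1.0]], 'R': [[-0.704, -0.7102, -0.0011], [-0.5258, 0.5224, -0.6713], [0.4773, -0.472, -0.7412]], 't': [0.3754, 0.312, 0.8801]}
top {'K': [[400.1076, 0.0, 327.0893], [0.0, 400.1076, 207.3186], [0.0, 0.0, 1.0]], 'R': [[-0.0122, -0.9999, -0.0107], [-0.9812, 0.014, -0.1925], [0.1926, 0.0082, -0.9812]], 't': [0.0218, 0.5507, 1.1339]}
wrist {'K': [[311.3134, 0.0, 317.3837], [0.0, 311.3134, 197.467], [0.0, 0.0, 1.0]], 'tool_from_camera': [[0.0006, -0.948, -0.3184, 0.0822], [1.0, 0.0008, -0.0006, -0.0001], [0.0008, -0.3184, 0.948, -0.142], [0.0, 0.0, 0.0, 1.0]]}
```

View pics/top0.png

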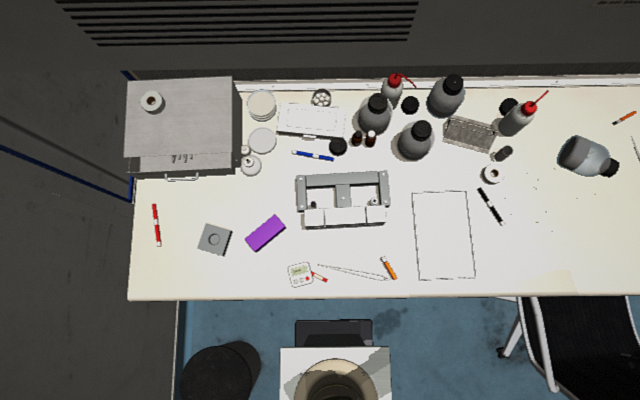

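View pics/scene0.png

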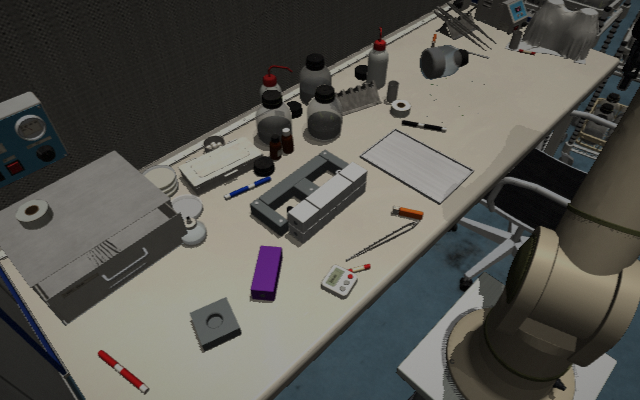

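The top view shows the cave at about (343,200), tray at (445,235), vial block at (214,238), and the purple decoy at (265,233). Vial candidates are the cell objects at about (313,205) and (372,200), so I'll enlarge those.

```bash
cat > h.py <<'E'
import numpy as np,cv2
from bench import *
def cam(n,s=None):
    c=calibration(n);K=np.array(c['K'])
    if n=='wrist':
        T=np.array(c['tool_from_camera']);Rt=np.array(s['tcp_rot']);
        Rc=Rt@T[:3,:3];o=Rt@T[:3,3]+np.array(s['tcp_pos']);return K,Rc,o
    R=np.array(c['R']);return K,R.T,-R.T@np.array(c['t'])
def ray(C,uv):
    K,Rc,o=C;uv=np.atleast_2d(np.array(uv,float))
    return o,(Rc@np.linalg.inv(K)@np.c_[uv,np.ones(len(uv))].T).T
def plane(C,uv,z):
    o,d=ray(C,uv);return o+d*((z-o[2])/d[:,2])[:,None]
def proj(C,X):
    K,Rc,o=C;p=(K@Rc.T@(np.atleast_2d(X)-o).T).T;return p[:,:2]/p[:,2:]
def tri(C1,uv1,C2,uv2):
    o1,d1=ray(C1,uv1);o2,d2=ray(C2,uv2);d1=d1[0];d2=d2[0]
    k=np.linalg.lstsq(np.c_[d1,-d2],o2-o1,rcond=None)[0]
    a=o1+k[0]*d1;b=o2+k[1]*d2;return (a+b)/2,np.linalg.norm(a-b)
def shot(n,name):
    s=get_state();im=snapshot(n)[:,:,::-1].copy();cv2.imwrite(f'pics/{name}.png',im)
    np.savez(f'pics/{name}.npz',p=s['tcp_pos'],R=s['tcp_rot']);return s,im
E
python3 - <<'E'
from h import *
a=cv2.imread('pics/top0.png')[160:235,290:395];b=cv2.imread('pics/scene0.png')[145:240,245:370]
a=cv2.resize(a,(560,400),interpolation=2)[:300*4//3];b=cv2.resize(b,(560,425),interpolation=2)
a=cv2.resize(a,(395,282));b=cv2.resize(b,(395,300))
o=np.zeros((300,795,3),np.uint8);o[:282,:395]=a;o[:,400:795]=b;cv2.imwrite('pics/crop0.png',o)
C=cam('top')
print('block',plane(C,[214,238],.028),'tray',plane(C,[445,235],.005),'wall',plane(C,[[302,216],[386,214]],.08),plane(C,[[297,175],[388,171]],.04))
E
```

```text
block [[0.46711649 0.35484439 0.028     ]] tray [[ 0.46959297 -0.34255817  0.005     ]] wall [[ 0.52124035  0.08712948  0.08      ]
 [ 0.5236866  -0.15551383  0.08      ]] [[ 0.65550053  0.10528337  0.04      ]
 [ 0.66391256 -0.17263629  0.04      ]]
```

View pics/crop0.png

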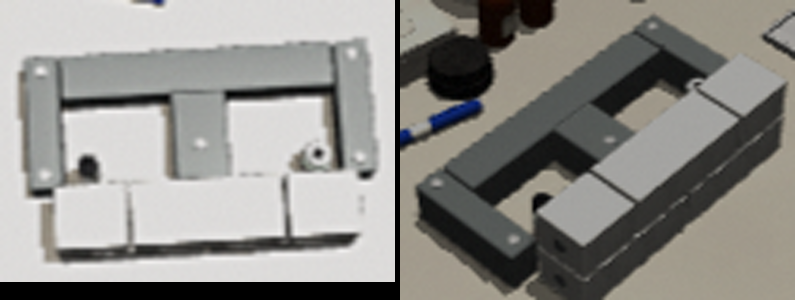

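Left cell has a black screw cap at about (313,205), which is vial_slim. Right cell has a flat ring-like aluminium cap at about (374,201), which is vial_squat. So the right-end bricks come down: half_right, brick_top, then brick_right. I'll move the wrist camera over the wall.

Emit:
arm_command([
  [0, 0, -1, 0, 0, 0, 85],
  [0, 0, -1, 0, 0, 0, 85],
  [0, 0, -1, 0, 0, 0, 85],
  [0, 0, -1, 0, 0, 0, 85],
  [0, 0, -1, 0, 0, 0, 85],
  [0, 0, -1, 0, 0, 0, 85],
  [0, 0, -1, 0, 0, 0, 85],
  [0, 0, -1, 0, 0, 0, 85],
  [0, 0, -1, 0, 0, 0, 85],
  [0, 0, -1, 0, 0, 0, 85],
  [0, 0, -1, 0, 0, 0, 85],
  [0, 0, -1, 0, 0, 0, 85],
  [0, 0, -1, 0, 0, 0, 85],
  [0, 0, -1, 0, 0, 0, 85],
  [0, 0, -1, 0, 0, 0, 85],
  [0, 0, -0.34, 0, 0, -0.1, 85],
  [0, 0, 0, 0.97, 0.54, -0.1, 85],
  [0, 0, 0, 0.97, 0.54, -0.1, 85],
  [0, 0, 0, 0.97, 0.54, -0.1, 85],
  [0, 0, 0, 0.97, 0.54, -0.1, 85],
])

```text
clock: 1.82
tcp_pos: [0.231, -0.588, 0.246]
tcp_rot: [[0.002, 1.0, -0.0], [1.0, -0.002, 0.001], [0.001, -0.0, -1.0]]
force: [0.5, 0.1, -0.0]
gripper_width: 0.997
gripper_force: 0.0
```

Emit:
arm_command([
  [0, 0, 0, 0.97, 0.54, -0.1, 85],
  [0, 0, 0, 0.97, 0.54, -0.1, 85],
  [0, 0, 0, 0.97, 0.54, -0.1, 85],
  [0, 0, 0, 0.97, 0.54, -0.1, 85],
  [0, 0, 0, 0.97, 0.54, -0.1, 85],
  [0, 0, 0, 0.97, 0.54, -0.1, 85],
  [0, 0, 0, 0.97, 0.54, -0.1, 85],
  [0, 0, 0, 0.97, 0.54, -0.1, 85],
  [0, 0, 0, 0.97, 0.54, -0.1, 85],
  [0, 0, 0, 0.97, 0.54, -0.1, 85],
  [0, 0, 0, 0.97, 0.54, -0.1, 85],
  [0, 0, 0, 0.97, 0.54, -0.1, 85],
  [0, 0, 0, 0.97, 0.54, -0.1, 85],
  [0, 0, 0, 0.97, 0.54, -0.1, 85],
  [0, 0, 0, 0.97, 0.54, -0.1, 85],
  [0, 0, 0, 0.97, 0.54, -0.1, 85],
  [0, 0, 0, 0, 0, 0, 85],
  [0, 0, 0, 0, 0, 0, 85],
  [0, 0, 0, 0, 0, 0, 85],
])

```text
clock: 3.4
tcp_pos: [0.4901, -0.1246, 0.294]
tcp_rot: [[0.001, 1.0, -0.001], [1.0, -0.001, -0.0], [-0.0, -0.001, -1.0]]
force: [-0.3, -0.9, -0.2]
gripper_width: 0.994
gripper_force: 0.0
```

```bash
python3 - <<'E'
from h import *
s,im=shot('wrist','w1');print(s['clock'],s['tcp_pos'],np.round(s['tcp_rot'],4).tolist(),s['qpos'])
E
```

```text
3.4 [ 0.49014968 -0.12458797  0.29396241] [[0.001, 1.0, -0.0009], [1.0, -0.001, -0.0003], [-0.0003, -0.0009, -1.0]] [ 0.57207218  0.30501811 -0.55766295  1.99353756  0.20506227  0.8982895
 -0.094623  ]
```

View pics/w1.png

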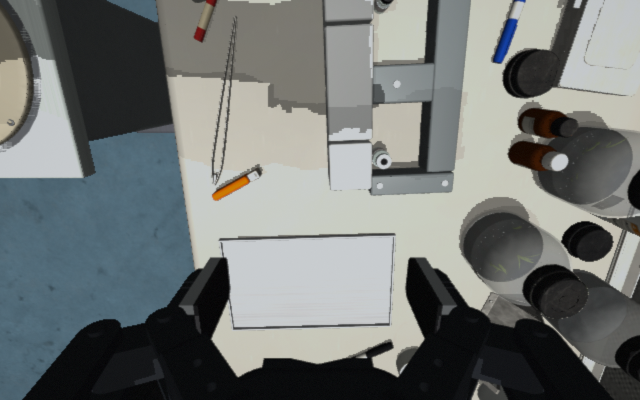

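The wrist view shows the wall's right end at (330–370,140–190), the squat vial's ring cap at (381,160), and the full tray outline (220–394, 235–329). I'll go lower for two closer views.

Emit:
arm_command([
  [0, 0, 0, 0.2, 0.45, 0.8, 85],
  [0, 0, 0, 0.2, 0.45, 0.8, 85],
  [0, 0, 0, 0.2, 0.45, 0.8, 85],
  [0, 0, 0, 0.2, 0.45, 0.8, 85],
  [0, 0, 0, 0, 0, 0, 85],
  [0, 0, 0, 0, 0, 0, 85],
  [0, 0, 0, 0, 0, 0, 85],
])

```text
clock: 4.03
tcp_pos: [0.544, -0.1014, 0.1988]
tcp_rot: [[0.003, 1.0, -0.001], [1.0, -0.003, -0.0], [-0.0, -0.001, -1.0]]
force: [0.7, 0.3, 0.3]
gripper_width: 0.994
gripper_force: 0.0
```

```bash
python3 - <<'E'
from h import *
s,im=shot('wrist','w2');print(s['clock'],s['tcp_pos'])
E
```

```text
4.0333 [ 0.54396029 -0.10143436  0.19880229]
```

Emit:
arm_command([
  [0, 0, 0, 0.8, 0, 0, 85],
  [0, 0, 0, 0.8, 0, 0, 85],
  [0, 0, 0, 0.8, 0, 0, 85],
  [0, 0, 0, 0.8, 0, 0, 85],
  [0, 0, 0, 0, 0, 0, 85],
  [0, 0, 0, 0, 0, 0, 85],
  [0, 0, 0, 0, 0, 0, 85],
])

```text
clock: 4.67
tcp_pos: [0.5447, -0.0054, 0.1993]
tcp_rot: [[0.002, 1.0, 0.001], [1.0, -0.002, -0.001], [-0.001, 0.001, -1.0]]
force: [-0.0, 0.1, 0.2]
gripper_width: 0.995
gripper_force: 0.0
```

```bash
python3 - <<'E'
from h import *
s,im=shot('wrist','w3');print(s['clock'],s['tcp_pos'])
a=cv2.imread('pics/w2.png')[:330,250:450];b=im[:330,250:450]
o=np.hstack([a,np.zeros((330,5,3),np.uint8),b]);cv2.imwrite('pics/crop1.png',cv2.resize(o,None,fx=1.8,fy=1.8,interpolation=2))
E
```

```text
4.6667 [ 0.54474225 -0.00544299  0.19930662]
```

View pics/crop1.png

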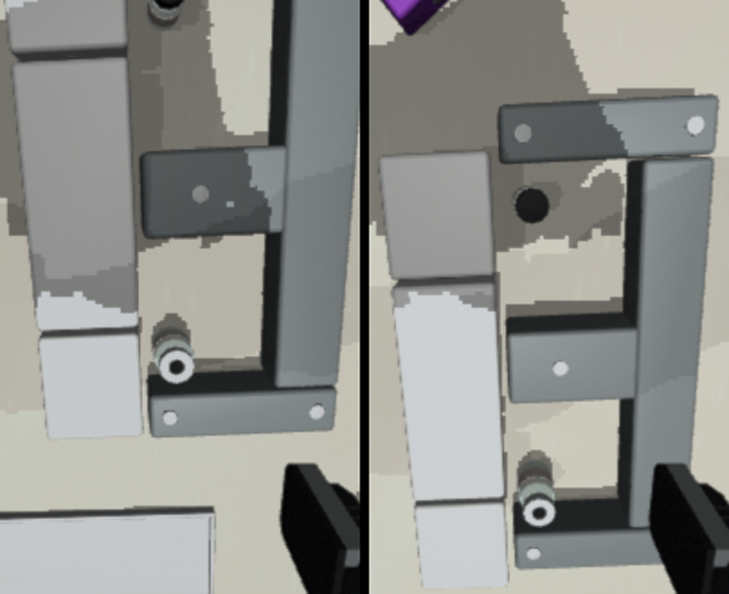

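```bash
cat >> h.py <<'E'
def load(name):
    z=np.load(f'pics/{name}.npz');return cv2.imread(f'pics/{name}.png'),cam('wrist',dict(tcp_pos=z['p'],tcp_rot=z['R']))
def edge(g,p,q,half=7,n=40,sign=0):
    """subpixel edge points along segment p-q (pixels): max gradient along the normal; robust line fit"""
    p,q=np.array(p,float),np.array(q,float);t=(q-p)/np.linalg.norm(q-p);nn=np.array([-t[1],t[0]])
    k=np.arange(-half,half+.01,.25);P=[]
    for a in np.linspace(.05,.95,n):
        c=p+a*(q-p);xy=(c+k[:,None]*nn).astype(np.float32)
        v=cv2.remap(g,xy[None,:,0],xy[None,:,1],cv2.INTER_LINEAR)[0]
        d=np.gradient(cv2.GaussianBlur(v[None],(0,0),3)[0]);d=np.abs(d) if sign==0 else sign*d
        P.append(c+k[d.argmax()]*nn)
    vx,vy,x,y=cv2.fitLine(np.array(P,np.float32),cv2.DIST_HUBER,0,.01,.01).ravel()
    return np.array([vx,vy]),np.array([x,y]),np.array(P)
def isect(a,b):
    k=np.linalg.solve(np.c_[a[0],-b[0]],b[1]-a[1]);return a[1]+k[0]*a[0]
def gray(im): return cv2.cvtColor(im,cv2.COLOR_BGR2GRAY).astype(np.float32)
E
python3 - <<'E'
from h import *
f=lambda X,Y,o=0:(250+(X-o)/1.8,Y/1.8)
i2,C2=load('w2');i3,C3=load('w3');g2,g3=gray(i2),gray(i3)
# w3: left end corners, seam, right end
F=edge(g3,f(382,165,369),f(421,580,369),5);B=edge(g3,f(489,160,369),f(507,575,369),5)
L=edge(g3,f(383,156,369),f(487,151,369),4);R=edge(g3,f(424,587,369),f(505,582,369),4)
print('w3 corners');
c3=[isect(a,b) for a in(L,R) for b in(F,B)];print(plane(C3,c3,.08).round(4))
F2=edge(g2,f(42,345),f(48,430),5);B2=edge(g2,f(138,335),f(142,428),5);R2=edge(g2,f(50,438),f(140,434),4)
c2=[isect(R2,b) for b in(F2,B2)];print('w2',plane(C2,c2,.08).round(4))
for a,b in((c2[0],c3[2]),(c2[1],c3[3])): print('tri',tri(C2,[a],C3,[b]))
for (a,b),n in (((f(176,367),f(539,513,369)),'vialcap'),((f(170,418),f(533,554,369)),'bolt'),((f(201,194),f(560,368,369)),'midbolt')): print(n,tri(C2,[a],C3,[b]))
# seams
S1=[plane(C3,[isect(edge(g3,f(418,y,369),f(500,y-4,369),3,sign=0),m)],.08)[0] for y in (501,) for m in(F,B)]
S2=[plane(C3,[isect(edge(g3,f(397,284,369),f(490,279,369),4),m)],.08)[0] for m in(F,B)];print(np.round(S1,4),np.round(S2,4))
# cave block corner lines: outer top edges z=.04
T=edge(g3,f(500,106,369),f(715,96,369),4);Bk=edge(g3,f(712,165,369),f(694,455,369),4)
print('block TL,TR',plane(C3,[isect(T,edge(g3,f(499,112,369),f(501,155,369),4)),isect(T,Bk)],.04).round(4))
q=edge(g2,f(155,436),f(330,430),4);print('block R',plane(C2,[isect(q,edge(g2,f(150,385),f(152,430),4))],.04).round(4))
# tray from w1
i1,C1=load('w1');g1=gray(i1)
E=[edge(g1,a,b,5) for a,b in(((225,239),(390,234)),((394,240),(391,320)),((388,325),(236,329)),((220,245),(232,325)))]
c=[isect(E[k],E[(k+1)%4]) for k in range(4)];P=plane(C1,c,.006);print('tray',P.round(4),P.mean(0),[np.linalg.norm(P[k]-P[k-1]).round(4) for k in range(4)])
E
```

```text
w3 corners
[[ 0.496   0.081   0.08  ]
 [ 0.5438  0.0834  0.08  ]
 [ 0.5068 -0.1508  0.08  ]
 [ 0.5547 -0.149   0.08  ]]
w2 [[ 0.5065 -0.1511  0.08  ]
 [ 0.5595 -0.149   0.08  ]]
tri (array([ 0.506569  , -0.15143176,  0.0792649 ]), np.float64(0.0003201054436477067))
tri (array([ 0.55700587, -0.147935  ,  0.08160642]), np.float64(0.004735750147809776))
vialcap (array([ 0.57491342, -0.12562302,  0.04441991]), np.float64(0.00025984486048406726))
bolt (array([ 0.57242669, -0.15854264,  0.04109684]), np.float64(0.0001968040453057687))
midbolt (array([ 0.58528562, -0.03239817,  0.0392656 ]), np.float64(0.0004071803495321628))
[[ 0.5041 -0.0929  0.08  ]
 [ 0.552  -0.0909  0.08  ]] [[0.4987 0.0222 0.08  ]
 [0.5464 0.0289 0.08  ]]
block TL,TR [[0.5479 0.1069 0.04  ]
 [0.6576 0.1087 0.04  ]]
block R [[ 0.56  -0.172  0.04 ]]
tray [[ 0.6033 -0.2454  0.006 ]
 [ 0.6087 -0.4104  0.006 ]
 [ 0.3483 -0.4174  0.006 ]
 [ 0.3465 -0.2554  0.006 ]] [ 0.47668004 -0.33215645  0.006     ] [np.float64(0.257), np.float64(0.1651), np.float64(0.2604), np.float64(0.162)]
```

```bash
cat >> h.py <<'E'
def rel(x,y,z,yaw=None):
    s=get_state();R=np.array(s['tcp_rot']);d=R.T@(np.array([x,y,z])-s['tcp_pos'])/.03
    cur=np.arctan2(-R[0,0],R[1,0])
    tilt=(R.T@[0,0,-1.0])
    print('clock',round(s['clock'],2),'tcp',s['tcp_pos'].round(4),'yaw',round(np.degrees(cur),2),'grip',round(s['gripper_width']*85,1),round(s['gripper_force'],1),'F',np.round(s['force'],1),'shift units',d.round(3),
     'rz units',None if yaw is None else round(-(np.degrees(yaw-cur))/5,3),'tilt deg(x,y)',np.degrees(tilt[:2]).round(2))
E
python3 - <<'E'
from h import *
C=cam('top');im=cv2.imread('pics/top0.png');g=gray(im)
E=[edge(g,a,b,4) for a,b in(((414,193),(465,191)),((467,195),(475,273)),((473,277),(421,280)),((418,275),(413,198)))]
c=[isect(E[k],E[(k+1)%4]) for k in range(4)];print(np.round(c,1).tolist());P=plane(C,c,.006);print('tray',P.round(4),P.mean(0).round(4),[np.linalg.norm(P[k]-P[k-1]).round(4) for k in range(4)])
cr=im[205:270,190:240];cv2.imwrite('pics/crop2.png',np.hstack([cv2.resize(cr,None,fx=7,fy=7,interpolation=2),cv2.resize(im[185:290,405:485],(347,455),interpolation=2)]))
rel(.525-.0,-.0341,.2,.0445)
E
```

```text
[[466.1000061035156, 191.39999389648438], [475.79998779296875, 278.20001220703125], [419.6000061035156, 280.6000061035156], [412.0, 193.60000610351562]]
tray [[ 0.6044 -0.4168  0.006 ]
 [ 0.3393 -0.4246  0.006 ]
 [ 0.3342 -0.2576  0.006 ]
 [ 0.6    -0.2491  0.006 ]] [ 0.4695 -0.337   0.006 ] [np.float64(0.1677), np.float64(0.2653), np.float64(0.1671), np.float64(0.2659)]
clock 4.72 tcp [ 0.5447 -0.0058  0.1991] yaw -0.18 grip 84.6 0.0 F [ 0.2 -0.3  0. ] shift units [-0.945 -0.655 -0.031] rz units -0.546 tilt deg(x,y) [ 0.06 -0.06]
```

View pics/crop2.png

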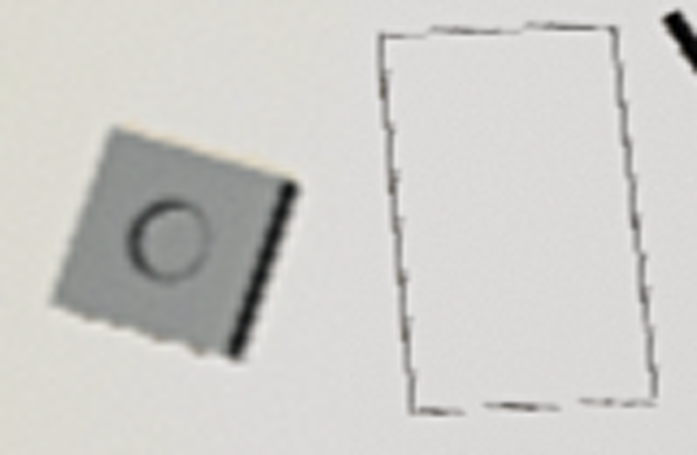

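Vial block well is at crop (170,240), i.e. top px about (214,239). Tray is clearly outlined. Going above half_right.

Emit:
arm_command([
  [0, 0, -0.55, 0, 0, 0, 62],
  [0, 0, 0, -0.78, -0.14, 0, 62],
  [0, 0, 0, -0.78, -0.14, 0, 62],
  [0, 0, 0, -0.78, -0.14, 0, 62],
  [0, 0, 0, -0.78, -0.14, 0.5, 62],
  [0, 0, 0, -0.78, -0.14, 0.8, 62],
  [0, 0, 0, 0, 0, 0.8, 62],
  [0, 0, 0, 0, 0, 0.8, 62],
  [0, 0, 0, 0, 0, 0, 62],
  [0, 0, 0, 0, 0, 0, 62],
  [0, 0, 0, 0, 0, 0, 62],
])

```text
clock: 5.63
tcp_pos: [0.5297, -0.1225, 0.1123]
tcp_rot: [[-0.046, 0.999, 0.001], [0.999, 0.046, -0.0], [-0.0, 0.001, -1.0]]
force: [0.5, 0.2, 0.7]
gripper_width: 0.728
gripper_force: 0.0
```

```bash
python3 - <<'E'
from h import *
rel(.529,-.124,.047,.0445)
s,im=shot('wrist','w4');cv2.imwrite('pics/crop4.png',cv2.resize(im[0:400,150:500],None,fx=1.5,fy=1.5,interpolation=2))
C=cam('wrist',s);c=lambda x,y,z:[.525+x*.999-y*.0445,-.0341+x*.0445+y*.999,z]
print(proj(C,[c(-25,-62,80),c(25,-62,80),c(-25,-118,80),c(25,-118,80)]if 0 else np.array([c(a*.001,b*.001,.08) for a,b in((-25,-62),(25,-62),(-25,-118),(25,-118))])).round(1).tolist())
E
```

```text
clock 5.63 tcp [ 0.5297 -0.1225  0.1123] yaw 2.65 grip 61.9 0.0 F [0.5 0.2 0.7] shift units [-0.048 -0.027  2.177] rz units 0.019 tilt deg(x,y) [ 0.02 -0.04]
[[273.1, 192.7], [358.2, 192.9], [276.9, 275.5], [354.4, 275.7]]
```

View pics/crop4.png

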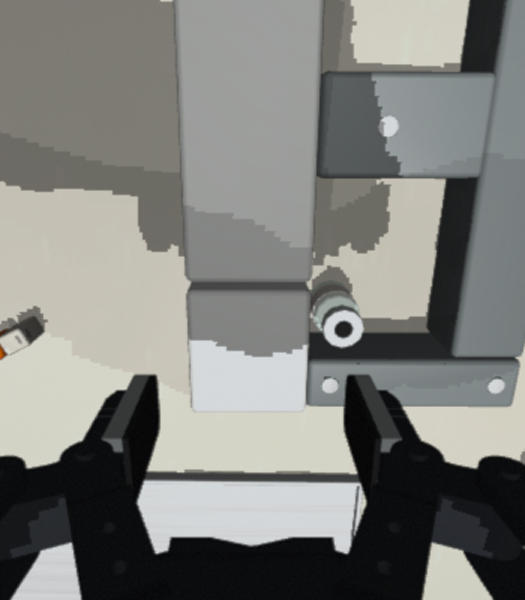

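half_right's top is at crop (190–309, 288–411), and the measured centre is within 1 mm of my prediction. The squat vial (ring cap) stands just behind at crop (343,328). Descending and gripping.

Emit:
arm_command([
  [0, 0, 0, -0.05, -0.02, 0.6, 62],
  [0, 0, 0, 0, 0, 0.6, 62],
  [0, 0, 0, 0, 0, 0.6, 62],
  [0, 0, 0, 0, 0, 0.37, 62],
  [0, 0, 0, 0, 0, 0, 62],
  [0, 0, 0, 0, 0, 0, 62],
  [0, 0, 0, 0, 0, 0, 44],
  [0, 0, 0, 0, 0, 0, 44],
  [0, 0, 0, 0, 0, 0, 44],
  [0, 0, 0, 0, 0, 0, 44],
  [0, 0, 0, 0, 0, 0, 44],
  [0, 0, 0, 0, 0, 0, 44],
], force=40)

```text
clock: 6.68
tcp_pos: [0.5294, -0.1237, 0.0474]
tcp_rot: [[-0.047, 0.999, 0.002], [0.999, 0.047, -0.0], [-0.001, 0.002, -1.0]]
force: [-1.7, 0.9, 6.9]
gripper_width: 0.582
gripper_force: 42.7
```

```bash
python3 - <<'E'
from h import *
rel(.529,-.124,.047,.0445)
s,im=shot('wrist','w5');cv2.imwrite('pics/crop5.png',cv2.resize(im[0:340,200:440],None,fx=1.7,fy=1.7,interpolation=2))
E
```

```text
clock 6.68 tcp [ 0.5294 -0.1237  0.0474] yaw 2.67 grip 49.5 42.7 F [-1.7  0.9  6.9] shift units [-0.008 -0.014  0.014] rz units 0.024 tilt deg(x,y) [ 0.03 -0.11]
```

View pics/crop5.png

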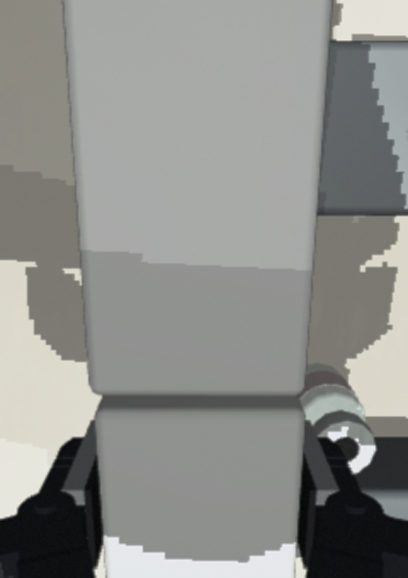

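Grip is good: half_right is at crop x 103–300, the neighbouring brick_top at 92–306, and they are aligned within 0.5 mm with a 3 mm joint. Lifting and carrying to the tray.

Emit:
arm_command([
  [0, 0, 0, 0, 0, -0.3, 44],
  [0, 0, 0, 0, 0, -0.6, 44],
  [0, 0, 0, 0, 0, -0.8, 44],
  [0, 0, 0, 0, 0, -0.8, 44],
  [0, 0, 0, -0.5, 0.07, -0.3, 44],
  [0, 0, 0, -0.93, 0.07, 0, 44],
  [0, 0, 0, -0.93, 0.07, 0, 44],
  [0, 0, 0, -0.93, 0.07, 0, 44],
  [0, 0, 0, -0.93, 0.07, 0, 44],
  [0, 0, 0, -0.93, 0.07, 0, 44],
  [0, 0, 0, -0.93, 0.06, 0.3, 44],
  [0, 0, 0, -0.6, 0.06, 0.6, 44],
  [0, 0, 0, -0.35, 0.06, 0.8, 44],
  [0, 0, 0, 0, 0, 0.8, 44],
  [0, 0, 0, 0, 0, 0.5, 44],
  [0, 0, 0, 0, 0, 0, 44],
  [0, 0, 0, 0, 0, 0, 44],
  [0, 0, 0, 0, 0, 0, 44],
])

```text
clock: 8.23
tcp_pos: [0.5572, -0.3335, 0.0416]
tcp_rot: [[-0.047, 0.999, 0.001], [0.999, 0.047, -0.0], [-0.0, 0.001, -1.0]]
force: [1.1, -0.0, -1.5]
gripper_width: 0.582
gripper_force: 41.8
```

```bash
python3 - <<'E'
from h import *
rel(.555,-.3335,.0105,.0466)
s,im=shot('wrist','w6');cv2.imwrite('pics/v6.png',im)
E
```

```text
clock 8.23 tcp [ 0.5572 -0.3335  0.0416] yaw 2.69 grip 49.5 41.8 F [ 1.1 -0.  -1.5] shift units [ 0.005 -0.073  1.036] rz units 0.003 tilt deg(x,y) [ 0.03 -0.07]
```

View pics/v6.png

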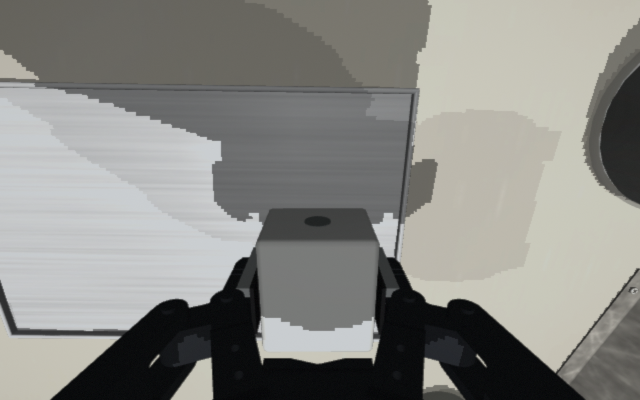

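```bash
python3 - <<'E'
from h import *
i,C=load('w6');print(plane(C,[[417,90],[20,80],[402,240],[15,335],[0,283]],.008).round(4))
E
```

```text
[[ 0.6066 -0.2474  0.008 ]
 [ 0.3966 -0.2524  0.008 ]
 [ 0.6104 -0.3358  0.008 ]
 [ 0.3505 -0.4213  0.008 ]
 [ 0.3517 -0.3791  0.008 ]]
```

Emit:
arm_command([
  [0, 0, 0, 0, -0.07, 0.5, 44],
  [0, 0, 0, 0, 0, 0.3, 44],
  [0, 0, 0, 0, 0, 0.15, 44],
  [0, 0, 0, 0, 0, 0.08, 44],
  [0, 0, 0, 0, 0, 0, 44],
  [0, 0, 0, 0, 0, 0, 44],
  [0, 0, 0, 0, 0, 0, 44],
])

```text
clock: 8.87
tcp_pos: [0.5543, -0.3335, 0.0105]
tcp_rot: [[-0.047, 0.999, -0.0], [0.999, 0.047, -0.001], [-0.001, -0.0, -1.0]]
force: [-3.7, 0.8, 6.8]
gripper_width: 0.576
gripper_force: 43.0
```

Emit:
arm_command([
  [0, 0, 0, 0, 0, 0, 62],
  [0, 0, 0, 0, 0, 0, 62],
  [0, 0, 0, 0, 0, 0, 62],
  [0, 0, 0, 0, 0, -0.4, 62],
  [0, 0, 0, 0, 0, -0.8, 62],
  [0, 0, 0, 0, 0, -0.9, 62],
  [0, 0, 0, 0.2, -0.02, -0.9, 62],
  [0, 0, 0, 0.6, -0.05, -0.9, 62],
  [0, 0, 0, 0.95, -0.05, 0, 62],
  [0, 0, 0, 0.95, -0.05, 0, 62],
  [0, 0, 0, 0.95, -0.05, 0, 62],
  [0, 0, 0, 0.95, -0.05, 0, 62],
  [0, 0, 0, 0.95, -0.05, 0, 62],
  [0, 0, 0, 0.95, -0.05, 0, 62],
  [0, 0, 0, 0.95, -0.05, 0, 62],
  [0, 0, 0, 0.95, -0.05, 0, 62],
  [0, 0, 0, 0.95, -0.05, 0, 62],
  [0, 0, 0, 0.65, 0, 0, 62],
  [0, 0, 0, 0, 0, 0, 62],
  [0, 0, 0, 0, 0, 0, 62],
])

```text
clock: 10.53
tcp_pos: [0.5251, -0.0333, 0.1271]
tcp_rot: [[-0.05, 0.999, 0.001], [0.999, 0.05, -0.0], [-0.0, 0.001, -1.0]]
force: [-0.3, 0.3, -0.6]
gripper_width: 0.725
gripper_force: 0.0
```

```bash
python3 - <<'E'
from h import *
rel(.5247,-.0338,.047,.0466)
s,im=shot('wrist','w7')
E
```

```text
clock 10.53 tcp [ 0.5251 -0.0333  0.1271] yaw 2.84 grip 61.6 0.0 F [-0.3  0.3 -0.6] shift units [-0.015 -0.015  2.669] rz units 0.035 tilt deg(x,y) [ 0.   -0.04]
```

Emit:
arm_command([
  [0, 0, 0, -0.02, -0.02, 0.8, 62],
  [0, 0, 0.03, 0, 0, 0.8, 62],
  [0, 0, 0, 0, 0, 0.7, 62],
  [0, 0, 0, 0, 0, 0.37, 62],
  [0, 0, 0, 0, 0, 0, 62],
  [0, 0, 0, 0, 0, 0, 62],
  [0, 0, 0, 0, 0, 0, 44],
  [0, 0, 0, 0, 0, 0, 44],
  [0, 0, 0, 0, 0, 0, 44],
  [0, 0, 0, 0, 0, 0, 44],
  [0, 0, 0, 0, 0, 0, 44],
  [0, 0, 0, 0, 0, 0, 44],
], force=60)

```text
clock: 11.58
tcp_pos: [0.5248, -0.0358, 0.0471]
tcp_rot: [[-0.043, 0.999, 0.001], [0.999, 0.043, -0.001], [-0.001, 0.001, -1.0]]
force: [-1.0, -1.3, 7.6]
gripper_width: 0.576
gripper_force: 63.4
```

```bash
python3 - <<'E'
from h import *
rel(.472,-.336,.0105,.0466)
s,im=shot('wrist','w8');cv2.imwrite('pics/crop8.png',cv2.resize(im[0:340,180:460],None,fx=1.7,fy=1.7,interpolation=2))
E
```

```text
clock 11.58 tcp [ 0.5248 -0.0358  0.0471] yaw 2.48 grip 49.0 63.4 F [-1.  -1.3  7.6] shift units [-9.92  -2.192  1.225] rz units -0.038 tilt deg(x,y) [ 0.04 -0.08]
```

View pics/crop8.png

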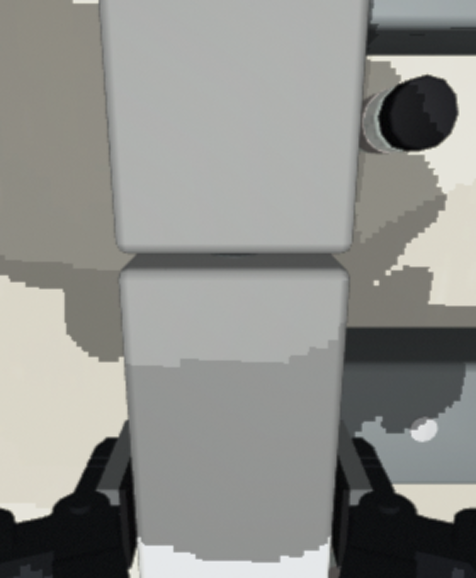

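brick_top is aligned with half_left: crop centres 235 and 234.5. The slim vial, with its black cap at crop (420,113), is untouched. Carrying brick_top to the middle of the tray.

Emit:
arm_command([
  [0, 0, 0, 0, 0, -0.3, 44],
  [0, 0, 0, 0, 0, -0.6, 44],
  [0, 0, 0, 0, 0, -0.8, 44],
  [0, 0, 0, 0, 0, -0.8, 44],
  [0, 0, 0, -0.4, -0.1, -0.5, 44],
  [0, 0, 0, -0.92, -0.2, 0, 44],
  [0, 0, 0, -0.92, -0.2, 0, 44],
  [0, 0, 0, -0.92, -0.2, 0, 44],
  [0, 0, 0, -0.92, -0.2, 0, 44],
  [0, 0, 0, -0.92, -0.2, 0, 44],
  [0, 0, 0, -0.92, -0.2, 0, 44],
  [0, 0, 0, -0.92, -0.2, 0, 44],
  [0, 0, 0, -0.92, -0.2, 0, 44],
  [0, 0, 0, -0.92, -0.2, 0, 44],
  [0, 0, 0, -0.7, -0.2, 0.5, 44],
  [0, 0, 0, -0.5, -0.09, 0.8, 44],
  [0, 0, 0, 0, 0, 0.8, 44],
  [0, 0, 0, 0, 0, 0.8, 44],
  [0, 0, 0, 0, 0, 0, 44],
  [0, 0, 0, 0, 0, 0, 44],
])

```text
clock: 13.3
tcp_pos: [0.4711, -0.3337, 0.049]
tcp_rot: [[-0.045, 0.999, -0.002], [0.999, 0.045, 0.001], [0.001, -0.002, -1.0]]
force: [-0.6, 1.1, -1.8]
gripper_width: 0.574
gripper_force: 63.1
```

```bash
python3 - <<'E'
from h import *
rel(.472,-.336,.0105,.0466)
E
```

```text
clock 13.3 tcp [ 0.4711 -0.3337  0.049 ] yaw 2.55 grip 48.8 63.1 F [-0.6  1.1 -1.8] shift units [-0.081  0.028  1.282] rz units -0.024 tilt deg(x,y) [-0.08  0.11]
```

Emit:
arm_command([
  [0, 0, 0, 0, 0, 0.6, 44],
  [0, 0, 0, 0, 0, 0.4, 44],
  [0, 0, 0, 0, 0, 0.2, 44],
  [0, 0, 0, 0, 0, 0.08, 44],
  [0, 0, 0, 0, 0, 0, 44],
  [0, 0, 0, 0, 0, 0, 44],
  [0, 0, 0, 0, 0, 0, 44],
])

```text
clock: 13.88
tcp_pos: [0.472, -0.3344, 0.0114]
tcp_rot: [[-0.044, 0.999, 0.001], [0.999, 0.044, -0.0], [-0.0, 0.001, -1.0]]
force: [-0.1, 0.3, -2.6]
gripper_width: 0.576
gripper_force: 63.5
```

```bash
python3 - <<'E'
from h import *
rel(.5276,-.0937,.13,.0445)
E
```

```text
clock 13.88 tcp [ 0.472  -0.3344  0.0114] yaw 2.53 grip 49.0 63.5 F [-0.1  0.3 -2.6] shift units [ 7.931  2.207 -3.954] rz units -0.004 tilt deg(x,y) [ 0.03 -0.04]
```

Emit:
arm_command([
  [0, 0, 0, 0, 0, 0.03, 44],
  [0, 0, 0, 0, 0, 0, 44],
  [0, 0, 0, 0, 0, 0, 62],
  [0, 0, 0, 0, 0, 0, 62],
  [0, 0, 0, 0, 0, 0, 62],
  [0, 0, 0, 0, 0, -0.4, 62],
  [0, 0, 0, 0, 0, -0.8, 62],
  [0, 0, 0, 0, 0, -0.9, 62],
  [0, 0, 0, 0.2, 0, -0.9, 62],
  [0, 0, 0, 0.5, 0.1, -0.9, 62],
  [0, 0, 0, 0.9, 0.3, 0, 62],
  [0, 0, 0, 0.9, 0.3, 0, 62],
  [0, 0, 0, 0.9, 0.3, 0, 62],
  [0, 0, 0, 0.9, 0.3, 0, 62],
  [0, 0, 0, 0.9, 0.3, 0, 62],
  [0, 0, 0, 0.9, 0.3, 0, 62],
  [0, 0, 0, 0.9, 0.3, 0, 62],
  [0, 0, 0, 0.9, 0, 0, 62],
  [0, 0, 0, 0, 0, 0, 62],
  [0, 0, 0, 0, 0, 0, 62],
])

```text
clock: 15.55
tcp_pos: [0.5273, -0.0929, 0.1278]
tcp_rot: [[-0.048, 0.999, 0.001], [0.999, 0.048, 0.0], [0.0, 0.001, -1.0]]
force: [0.4, -1.1, 0.4]
gripper_width: 0.723
gripper_force: 0.0
```

Emit:
arm_command([
  [0, 0, 0, 0, 0, 0.8, 62],
  [0, 0, 0, 0, 0, 0.6, 62],
  [0, 0, 0, 0, 0, 0, 62],
  [0, 0, 0, 0, 0, 0, 62],
  [0, 0, 0, 0, 0, 0, 62],
])

```text
clock: 15.97
tcp_pos: [0.5274, -0.0953, 0.0856]
tcp_rot: [[-0.043, 0.999, 0.0], [0.999, 0.043, -0.0], [-0.0, 0.0, -1.0]]
force: [-0.2, -0.5, 0.5]
gripper_width: 0.73
gripper_force: 0.0
```

```bash
python3 - <<'E'
from h import *
rel(.5277,-.0939,.008,.0445)
s,im=shot('wrist','w9');C=cam('wrist',s)
c=lambda x,y,z:[.525+x*.999-y*.0445,-.034+x*.0445+y*.999,z]
p=proj(C,np.array([c(a,b,.04) for a,b in((-.025,-.001),(.025,-.001),(-.025,-.119),(.025,-.119))]));print(p.round(1).tolist())
cv2.imwrite('pics/crop9.png',cv2.resize(im[:,150:500],None,fx=1.5,fy=1.5,interpolation=2))
E
```

```text
clock 15.97 tcp [ 0.5274 -0.0953  0.0856] yaw 2.47 grip 62.0 0.0 F [-0.2 -0.5  0.5] shift units [0.048 0.013 2.588] rz units -0.017 tilt deg(x,y) [ 0.02 -0.01]
[[275.3, 131.7], [359.5, 131.7], [282.6, 299.5], [352.6, 299.4]]
```

View pics/crop9.png

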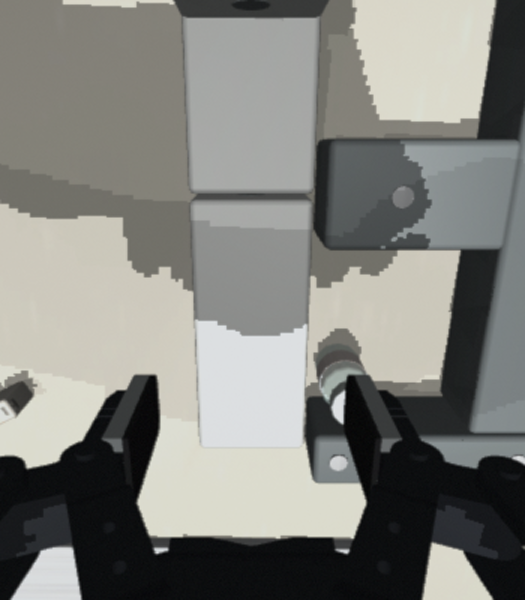

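brick_right's corners are at full-image px (277,133), (358,132), (283,298), (353,297), which matches the prediction within 2 px. Gripping it.

Emit:
arm_command([
  [0, 0, 0, 0.1, 0.01, 0, 62],
  [0, 0, 0, 0, 0, 0.6, 62],
  [0, 0, 0, 0, 0, 0.7, 62],
  [0, 0, 0, 0, 0, 0.7, 62],
  [0, 0, 0, 0, 0, 0.4, 62],
  [0, 0, 0, 0, 0, 0.18, 62],
  [0, 0, 0, 0, 0, 0, 62],
  [0, 0, 0, 0, 0, 0, 62],
  [0, 0, 0, 0, 0, 0, 44],
  [0, 0, 0, 0, 0, 0, 44],
  [0, 0, 0, 0, 0, 0, 44],
  [0, 0, 0, 0, 0, 0, 44],
  [0, 0, 0, 0, 0, 0, 44],
  [0, 0, 0, 0, 0, 0, 44],
], force=60)

```text
clock: 17.18
tcp_pos: [0.5279, -0.0917, 0.0087]
tcp_rot: [[-0.044, 0.999, 0.002], [0.999, 0.044, -0.0], [-0.0, 0.002, -1.0]]
force: [-1.1, 0.7, 6.8]
gripper_width: 0.578
gripper_force: 63.1
```

```bash
python3 - <<'E'
from h import *
rel(.3885,-.337,.13,.0466)
shot('wrist','w10')
E
```

```text
clock 17.18 tcp [ 0.5279 -0.0917  0.0087] yaw 2.51 grip 49.1 63.1 F [-1.1  0.7  6.8] shift units [-7.968 -4.994 -4.05 ] rz units -0.031 tilt deg(x,y) [ 0.02 -0.1 ]
```

Emit:
arm_command([
  [0, 0, 0, 0, 0, -0.3, 44],
  [0, 0, 0, 0, 0, -0.6, 44],
  [0, 0, 0, 0, 0, -0.8, 44],
  [0, 0, 0, 0, 0, -0.9, 44],
  [0, 0, 0, 0, 0, -0.9, 44],
  [0, 0, 0, -0.37, -0.22, -0.5, 44],
  [0, 0, 0, -0.76, -0.478, 0, 44],
  [0, 0, 0, -0.76, -0.478, 0, 44],
  [0, 0, 0, -0.76, -0.478, 0, 44],
  [0, 0, 0, -0.76, -0.478, 0, 44],
  [0, 0, 0, -0.76, -0.478, 0, 44],
  [0, 0, 0, -0.76, -0.478, 0, 44],
  [0, 0, 0, -0.76, -0.478, 0, 44],
  [0, 0, 0, -0.76, -0.478, 0, 44],
  [0, 0, 0, -0.76, -0.478, 0, 44],
  [0, 0, 0, -0.76, -0.478, 0, 44],
  [0, 0, 0, 0, 0, 0, 44],
  [0, 0, 0, 0, 0, 0, 44],
  [0, 0, 0, 0, 0, 0, 44],
])

```text
clock: 18.82
tcp_pos: [0.388, -0.3369, 0.1281]
tcp_rot: [[-0.044, 0.999, 0.001], [0.999, 0.044, -0.0], [-0.0, 0.001, -1.0]]
force: [1.2, 0.7, -1.6]
gripper_width: 0.575
gripper_force: 62.7
```

```bash
python3 - <<'E'
from h import *
rel(.3885,-.337,.0117,.0445)
E
```

```text
clock 18.82 tcp [ 0.388  -0.3369  0.1281] yaw 2.49 grip 48.9 62.7 F [ 1.2  0.7 -1.6] shift units [-0.004  0.013  3.879] rz units -0.011 tilt deg(x,y) [ 0.01 -0.03]
```

Emit:
arm_command([
  [0, 0, 0, 0, 0.01, 0.5, 44],
  [0, 0, 0, 0, 0, 0.8, 44],
  [0, 0, 0, 0, 0, 0.8, 44],
  [0, 0, 0, 0, 0, 0.8, 44],
  [0, 0, 0, 0, 0, 0.5, 44],
  [0, 0, 0, 0, 0, 0.3, 44],
  [0, 0, 0, 0, 0, 0.15, 44],
  [0, 0, 0, 0, 0, 0.04, 44],
  [0, 0, 0, 0, 0, 0, 44],
  [0, 0, 0, 0, 0, 0, 44],
  [0, 0, 0, 0, 0, 0, 44],
])

```text
clock: 19.73
tcp_pos: [0.3892, -0.3368, 0.0116]
tcp_rot: [[-0.045, 0.999, 0.001], [0.999, 0.045, -0.001], [-0.001, 0.001, -1.0]]
force: [0.9, 2.9, 5.6]
gripper_width: 0.577
gripper_force: 63.9
```

```bash
python3 - <<'E'
from h import *
rel(.5735,-.124,.13,.0445)
E
```

```text
clock 19.73 tcp [ 0.3892 -0.3368  0.0116] yaw 2.57 grip 49.0 63.9 F [0.9 2.9 5.6] shift units [ 6.807  6.46  -3.941] rz units 0.005 tilt deg(x,y) [ 0.03 -0.08]
```

Emit:
arm_command([
  [0, 0, 0, 0, 0, 0, 62],
  [0, 0, 0, 0, 0, 0, 62],
  [0, 0, 0, 0, 0, 0, 62],
  [0, 0, 0, 0, 0, -0.4, 62],
  [0, 0, 0, 0, 0, -0.8, 62],
  [0, 0, 0, 0, 0, -0.9, 62],
  [0, 0, 0, 0, 0, -0.9, 62],
  [0, 0, 0, 0.3, 0.3, -0.9, 48],
  [0, 0, 0, 0.65, 0.62, 0, 48],
  [0, 0, 0, 0.65, 0.62, 0, 48],
  [0, 0, 0, 0.65, 0.62, 0, 48],
  [0, 0, 0, 0.65, 0.62, 0, 48],
  [0, 0, 0, 0.65, 0.62, 0, 48],
  [0, 0, 0, 0.65, 0.62, 0, 48],
  [0, 0, 0, 0.65, 0.62, 0, 48],
  [0, 0, 0, 0.65, 0.62, 0, 48],
  [0, 0, 0, 0.65, 0.61, 0, 48],
  [0, 0, 0, 0.65, 0.6, 0, 48],
  [0, 0, 0, 0, 0, 0, 48],
  [0, 0, 0, 0, 0, 0, 48],
])

```text
clock: 21.4
tcp_pos: [0.5739, -0.1232, 0.1276]
tcp_rot: [[-0.047, 0.999, 0.0], [0.999, 0.047, 0.001], [0.001, 0.0, -1.0]]
force: [-1.0, -0.1, -1.3]
gripper_width: 0.566
gripper_force: 0.0
```

Emit:
arm_command([
  [0, 0, 0, 0, 0, 0, 48],
  [0, 0, 0, 0, 0, 0, 48],
])

```text
clock: 21.57
tcp_pos: [0.5723, -0.126, 0.1275]
tcp_rot: [[-0.043, 0.999, -0.001], [0.999, 0.043, -0.001], [-0.001, -0.001, -1.0]]
force: [0.2, -0.2, 0.1]
gripper_width: 0.563
gripper_force: 0.0
```

```bash
python3 - <<'E'
from h import *
rel(.5741,-.125,.017,.0445)
s,im=shot('wrist','w11');C=cam('wrist',s)
c=lambda x,y,z:[.525+x*.999-y*.0445,-.034+x*.0445+y*.999,z]
print(proj(C,np.array([c(.045,-.092,.045),c(.045,-.092,.0)])).round(1))
cv2.imwrite('pics/crop11.png',cv2.resize(im[100:400,180:460],None,fx=1.9,fy=1.9,interpolation=2))
E
```

```text
clock 21.57 tcp [ 0.5723 -0.126   0.1275] yaw 2.44 grip 47.8 0.0 F [ 0.2 -0.2  0.1] shift units [0.033 0.067 3.685] rz units -0.022 tilt deg(x,y) [0.04 0.07]
[[319.6 203.4]
 [319.3 186.6]]
```

View pics/crop11.png

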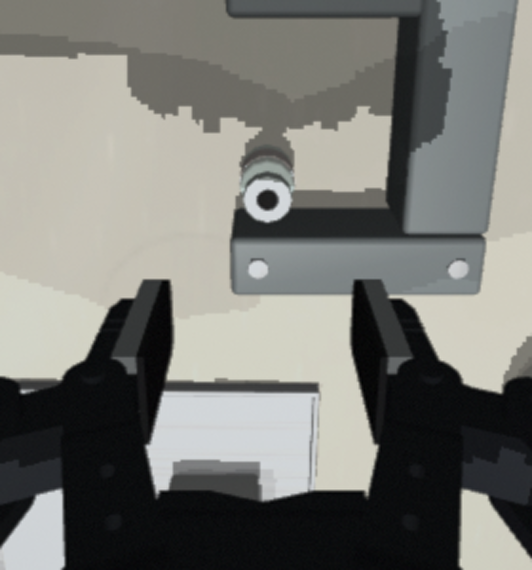

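Squat vial's cap is at crop (268,200), px (321,205). That gives (0.575,-0.1253), which agrees with the triangulation. Gripping it.

Emit:
arm_command([
  [0, 0, 0, 0.02, 0.09, 0.5, 48],
  [0, 0, 0, 0, 0, 0.8, 48],
  [0, 0, 0, 0, 0, 0.8, 48],
  [0, 0, 0, 0, 0, 0.7, 48],
  [0, 0, 0, 0, 0, 0.5, 48],
  [0, 0, 0, 0, 0, 0.25, 48],
  [0, 0, 0, 0, 0, 0.12, 48],
  [0, 0, 0, 0, 0, 0, 48],
  [0, 0, 0, 0, 0, 0, 48],
  [0, 0, 0, 0, 0, 0, 48],
  [0, 0, 0, 0, 0, 0, 40],
  [0, 0, 0, 0, 0, 0, 32],
  [0, 0, 0, 0, 0, 0, 26],
  [0, 0, 0, 0, 0, 0, 18],
  [0, 0, 0, 0, 0, 0, 18],
  [0, 0, 0, 0, 0, 0, 18],
  [0, 0, 0, 0, 0, 0, 18],
], force=25)

```text
clock: 23.03
tcp_pos: [0.5761, -0.1241, 0.0182]
tcp_rot: [[-0.044, 0.999, 0.001], [0.999, 0.044, -0.0], [-0.0, 0.001, -1.0]]
force: [-1.5, -0.4, 4.6]
gripper_width: 0.263
gripper_force: 24.2
```

```bash
python3 - <<'E'
from h import *
C=cam('top');print('well top',plane(C,[214.3,239.3],.028))
rel(.467,.3535,.2,.0445)
E
```

```text
well top [[0.46319213 0.35377735 0.028     ]]
clock 23.03 tcp [ 0.5761 -0.1241  0.0182] yaw 2.52 grip 22.4 24.2 F [-1.5 -0.4  4.6] shift units [16.061 -2.93  -6.067] rz units -0.005 tilt deg(x,y) [ 0.02 -0.03]
```

Emit:
arm_command([
  [0, 0, 0, 0, 0, -0.2, 18],
  [0, 0, 0, 0, 0, -0.5, 18],
  [0, 0, 0, 0, 0, -0.8, 18],
  [0, 0, 0, 0, 0, -0.9, 18],
  [0, 0, 0, 0, 0, -0.9, 18],
  [0, 0, 0, 0, 0, -0.9, 18],
  [0, 0, 0, 0.3, 0, -0.9, 18],
  [0, 0, 0, 0.6, -0.2, -0.7, 18],
  [0, 0, 0, 0.9, -0.2, -0.2, 18],
  [0, 0, 0, 0.9, -0.2, 0, 18],
  [0, 0, 0, 0.9, -0.2, 0, 18],
  [0, 0, 0, 0.9, -0.2, 0, 18],
  [0, 0, 0, 0.9, -0.2, 0, 18],
  [0, 0, 0, 0.9, -0.2, 0, 18],
  [0, 0, 0, 0.9, -0.2, 0, 18],
  [0, 0, 0, 0.9, -0.2, 0, 18],
  [0, 0, 0, 0.9, -0.2, 0, 18],
  [0, 0, 0, 0.9, -0.2, 0, 18],
  [0, 0, 0, 0.9, -0.2, 0, 18],
  [0, 0, 0, 0.9, -0.2, 0, 18],
])

```text
clock: 24.7
tcp_pos: [0.4818, 0.2244, 0.1981]
tcp_rot: [[-0.044, 0.999, 0.0], [0.999, 0.044, -0.0], [-0.0, 0.0, -1.0]]
force: [1.1, -0.2, -0.3]
gripper_width: 0.261
gripper_force: 24.6
```

Emit:
arm_command([
  [0, 0, 0, 0.9, -0.2, 0, 18],
  [0, 0, 0, 0.9, -0.2, 0, 18],
  [0, 0, 0, 0.6, -0.13, 0, 18],
  [0, 0, 0, 0, 0, 0, 18],
  [0, 0, 0, 0, 0, 0, 18],
  [0, 0, 0, 0, 0, 0, 18],
  [0, 0, 0, 0, 0, 0, 18],
])

```text
clock: 25.28
tcp_pos: [0.4638, 0.2931, 0.1976]
tcp_rot: [[-0.043, 0.999, -0.0], [0.999, 0.043, -0.001], [-0.001, -0.0, -1.0]]
force: [-0.0, -0.4, 0.1]
gripper_width: 0.262
gripper_force: 24.6
```

```bash
python3 - <<'E'
from h import *
rel(.465,.354,.2,.0445)
s,im=shot('wrist','w12');C=cam('wrist',s)
print(proj(C,[[.465,.354,.028]]))
cv2.imwrite('pics/v12.png',im)
E
```

```text
clock 25.28 tcp [0.4638 0.2931 0.1976] yaw 2.44 grip 22.3 24.6 F [-0.  -0.4  0.1] shift units [ 2.027  0.126 -0.081] rz units -0.023 tilt deg(x,y) [0.05 0.01]
[[321.08018194 116.10525327]]
```

View pics/v12.png

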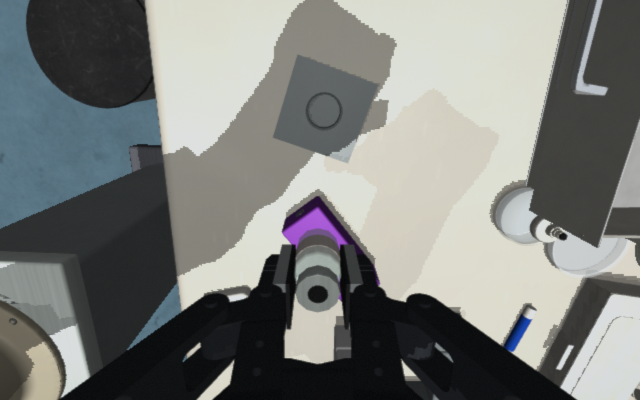

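The vial hangs upright in the gripper at (318,285). The well's rim is at (324,110), px radius about 17. I'll fit it numerically, then use a second, closer view.

```bash
cat >> h.py <<'E'
def well(name,guess):
    im,C=load(name);g=gray(im);P=[];z=C[2][2]-.028
    p0=np.array(guess,float)
    for it in range(3):
        P=[]
        for a in np.linspace(0,2*np.pi,72,endpoint=False):
            r=np.arange(10,26,.25)*(.314/z);xy=(p0+r[:,None]*[np.cos(a),np.sin(a)]).astype(np.float32)
            v=cv2.remap(g,xy[None,:,0],xy[None,:,1],cv2.INTER_LINEAR)[0];P.append(xy[cv2.GaussianBlur(v[None],(0,0),2)[0].argmin()])
        P=np.array(P);r=np.linalg.norm(P-p0,axis=1);k=abs(r-np.median(r))<2.5;el=cv2.fitEllipse(P[k]);p0=np.array(el[0])
    return p0,el,k.sum(),C
E
python3 - <<'E'
from h import *
p,el,n,C=well('w12',(324,110.5));print(p,el,n,plane(C,[p],.028),plane(C,[p],.026))
E
```

```text
[323.47320557 110.20106506] ((323.47320556640625, 110.20106506347656), (33.509765625, 34.60344696044922), 7.3221755027771) 72 [[0.46704796 0.3596188  0.028     ]] [[0.46708919 0.35951876 0.026     ]]
```

Emit:
arm_command([
  [0, 0, 0, 0.6, 0, 0.6, 18],
  [0, 0, 0, 0.6, 0, 0.6, 18],
  [0, 0, 0, 0.2, 0, 0.6, 18],
  [0, 0, 0, 0, 0, 0, 18],
  [0, 0, 0, 0, 0, 0, 18],
  [0, 0, 0, 0, 0, 0, 18],
  [0, 0, 0, 0, 0, 0, 18],
])

```text
clock: 25.92
tcp_pos: [0.4624, 0.3356, 0.1447]
tcp_rot: [[-0.043, 0.999, 0.001], [0.999, 0.043, 0.0], [0.0, 0.001, -1.0]]
force: [0.3, -0.0, 0.6]
gripper_width: 0.262
gripper_force: 24.6
```

```bash
python3 - <<'E'
from h import *
s,im=shot('wrist','w13');C=cam('wrist',s);C0=load('w12')[1]
p0=well('w12',(324,110.5))[0];g=proj(C,plane(C0,[p0],.028))[0];print('guess',g)
p,el,n,C=well('w13',g);print(p,el,n,plane(C,[p],.028)); print(tri(C0,[p0],C,[p]))
X=plane(C,[p],.028)[0];rel(X[0],X[1],.0335,.0445)
E
```

```text
guess [323.65580285 165.73456396]
[323.80145264 164.55131531] ((323.80145263671875, 164.5513153076172), (35.62984848022461, 37.606136322021484), 78.96259307861328) 72 [[0.46711971 0.3606438  0.028     ]]
(array([0.4672391 , 0.35932339, 0.02201755]), np.float64(0.00013734865411694944))
clock 25.97 tcp [0.4623 0.3357 0.1447] yaw 2.45 grip 22.4 24.6 F [ 0.  -0.6  0.3] shift units [0.822 0.19  3.707] rz units -0.02 tilt deg(x,y) [-0.02 -0.07]
```

```bash
python3 - <<'E'
from h import *
im,C=load('w13');z=np.load('pics/w13.npz');print(z['p'])
g=gray(im)[260:330,285:350];b=(g<60).astype(np.uint8);n,l,st,ce=cv2.connectedComponentsWithStats(b)
for k in range(1,n):
    if 40<st[k,4]<600: q=ce[k]+[285,260];print(st[k],q,plane(C,[q],z['p'][2]-.0182+.045)-z['p'])
E
```

```text
[0.46237133 0.33561047 0.1446999 ]
[ 53   0  12  69 587] [345.00170358 290.47189097] [[0.01219653 0.0014405  0.0268    ]]
[ 23  26  20  17 271] [317.46494465 293.9298893 ] [[ 0.0003392  -0.00083155  0.0268    ]]
```

Emit:
arm_command([
  [0, 0, 0, 0.42, 0.09, 0.2, 18],
  [0, 0, 0, 0.42, 0.1, 0.5, 18],
  [0, 0, 0, 0, 0, 0.7, 18],
  [0, 0, 0, 0, 0, 0.5, 18],
  [0, 0, 0, 0, 0, 0.3, 18],
  [0, 0, 0, 0, 0, 0, 18],
  [0, 0, 0, 0, 0, 0, 18],
  [0, 0, 0, 0, 0, 0, 18],
  [0, 0, 0, 0, 0, 0, 18],
])

```text
clock: 26.72
tcp_pos: [0.4667, 0.3623, 0.0786]
tcp_rot: [[-0.044, 0.999, 0.001], [0.999, 0.044, 0.001], [0.001, 0.001, -1.0]]
force: [-0.5, 0.2, -0.5]
gripper_width: 0.266
gripper_force: 24.6
```

```bash
python3 - <<'E'
from h import *
rel(.4668,.3611,.0335,.0445)
E
```

```text
clock 26.72 tcp [0.4667 0.3623 0.0786] yaw 2.51 grip 22.6 24.6 F [-0.5  0.2 -0.5] shift units [-0.041 -0.     1.505] rz units -0.008 tilt deg(x,y) [-0.06 -0.07]
```

Emit:
arm_command([
  [0, 0, 0, -0.03, 0, 0.4, 18],
  [0, 0, 0, 0, 0, 0.4, 18],
  [0, 0, 0, 0, 0, 0.3, 18],
  [0, 0, 0, 0, 0, 0.2, 18],
  [0, 0, 0, 0, 0, 0.1, 18],
  [0, 0, 0, 0, 0, 0.08, 18],
  [0, 0, 0, 0, 0, 0, 18],
  [0, 0, 0, 0, 0, 0, 18],
  [0, 0, 0, 0, 0, 0, 18],
])

```text
clock: 27.47
tcp_pos: [0.4662, 0.3611, 0.0333]
tcp_rot: [[-0.044, 0.999, 0.0], [0.999, 0.044, 0.0], [0.0, 0.0, -1.0]]
force: [-1.3, 0.1, 1.3]
gripper_width: 0.262
gripper_force: 24.7
```

```bash
python3 - <<'E'
from h import *
rel(.4668,.3611,.0335,.0445)
E
```

```text
clock 27.47 tcp [0.4662 0.3611 0.0333] yaw 2.53 grip 22.3 24.7 F [-1.3  0.1  1.3] shift units [-0.001  0.019 -0.008] rz units -0.004 tilt deg(x,y) [-0.01 -0.  ]
```

Emit:
arm_command([
  [0, 0, 0, 0, 0, 0, 26],
  [0, 0, 0, 0, 0, 0, 32],
  [0, 0, 0, 0, 0, 0, 44],
  [0, 0, 0, 0, 0, 0, 44],
  [0, 0, 0, 0, 0, -0.3, 44],
  [0, 0, 0, 0, 0, -0.7, 44],
  [0, 0, 0, 0, 0, -0.9, 44],
  [0, 0, 0, -0.3, 0, -0.9, 62],
  [0, 0, 0, -0.8, 0, -0.9, 62],
  [0, 0, 0, -0.9, 0.05, -0.3, 62],
  [0, 0, 0, -0.9, 0.05, 0, 62],
])

```text
clock: 28.38
tcp_pos: [0.474, 0.2744, 0.1565]
tcp_rot: [[-0.045, 0.999, 0.004], [0.999, 0.045, 0.002], [0.002, 0.004, -1.0]]
force: [-0.1, -0.5, -0.4]
gripper_width: 0.726
gripper_force: 0.0
```

```bash
python3 - <<'E'
from h import *
s,im=shot('wrist','w14');C=cam('wrist',s)
q=proj(C,[[.4668,.3603,.06]])[0];print(q);x,y=q.astype(int)
g=gray(im)[max(y-35,0):y+35,x-35:x+35];print(g.shape)
c=cv2.HoughCircles(g.astype(np.uint8),cv2.HOUGH_GRADIENT,1,10,param1=80,param2=12,minRadius=5,maxRadius=25)
if c is not None:
  for k in c[0][:4]:
    p=k[:2]+[x-35,max(y-35,0)];print(k[2],p,plane(C,[p],.06))
rel(.45,0,.17,.0445)
E
```

```text
[312.00429723  87.60066663]
(70, 70)
18.0 [313.5  90.5] [[0.46796329 0.35836798 0.06      ]]
9.6 [322.5  98.5] [[0.47476522 0.35314299 0.06      ]]
13.2 [307.5  81.5] [[0.46339869 0.36428562 0.06      ]]
7.1 [305.5  99.5] [[0.46237756 0.35187961 0.06      ]]
clock 28.43 tcp [0.4742 0.2669 0.1548] yaw 2.27 grip 61.5 0.0 F [ 0.4 -6.2 -1.7] shift units [-8.861 -1.158 -0.472] rz units -0.056 tilt deg(x,y) [ 0.25 -0.09]
```

Emit:
arm_command([
  [0, 0, 0, -0.9, 0.05, 0, 62],
  [0, 0, 0, -0.9, 0.05, 0, 62],
  [0, 0, 0, -0.9, 0.05, 0, 62],
  [0, 0, 0, -0.9, 0.05, 0, 62],
  [0, 0, 0, -0.9, 0.05, 0, 62],
  [0, 0, 0, -0.9, 0.05, 0, 62],
  [0, 0, 0, -0.9, 0.05, 0, 62],
  [0, 0, 0, -0.9, 0.05, 0, 62],
  [0, 0, 0, -0.9, 0.05, 0, 62],
  [0, 0, 0, -0.85, -0.32, 0, 62],
  [0, 0, 0, -0.85, -0.32, 0, 62],
  [0, 0, 0, -0.85, -0.32, 0, 62],
  [0, 0, 0, -0.85, -0.32, 0, 62],
  [0, 0, 0, -0.85, -0.32, 0, 62],
  [0, 0, 0, -0.85, -0.32, 0, 62],
  [0, 0, 0, -0.85, -0.32, 0, 62],
  [0, 0, 0, -0.85, -0.32, 0, 62],
  [0, 0, 0, -0.85, -0.32, 0, 62],
  [0, 0, 0, -0.85, -0.32, 0, 62],
  [0, 0, 0, -0.85, -0.32, 0, 62],
])

```text
clock: 30.1
tcp_pos: [0.4036, -0.2541, 0.1538]
tcp_rot: [[-0.044, 0.999, 0.0], [0.999, 0.044, -0.0], [-0.0, 0.0, -1.0]]
force: [0.5, -0.5, -0.3]
gripper_width: 0.73
gripper_force: 0.0
```

Emit:
arm_command([
  [0, 0, 0, -0.5, -0.2, 0.3, 62],
  [0, 0, 0, 0, 0, 0.3, 62],
  [0, 0, 0, 0, 0, 0, 62],
  [0, 0, 0, 0, 0, 0, 62],
  [0, 0, 0, 0, 0, 0, 62],
  [0, 0, 0, 0, 0, 0, 62],
])

```text
clock: 30.6
tcp_pos: [0.3996, -0.2669, 0.1355]
tcp_rot: [[-0.046, 0.999, 0.0], [0.999, 0.046, 0.0], [0.0, 0.0, -1.0]]
force: [0.2, -0.2, 0.2]
gripper_width: 0.727
gripper_force: 0.0
```

```bash
python3 - <<'E'
from h import *
rel(.3892,-.3368,.0116,.0445)
E
```

```text
clock 30.6 tcp [ 0.3996 -0.2669  0.1355] yaw 2.66 grip 61.8 0.0 F [ 0.2 -0.2  0.2] shift units [-2.313 -0.455  4.129] rz units 0.021 tilt deg(x,y) [-0.01 -0.02]
```

Emit:
arm_command([
  [0, 0, 0, -0.77, -0.15, 0, 62],
  [0, 0, 0, -0.77, -0.15, 0, 62],
  [0, 0, 0, -0.77, -0.15, 0.5, 62],
  [0, 0, 0, 0, 0, 0.8, 62],
  [0, 0, 0, 0, 0, 0.8, 62],
  [0, 0, 0, 0, 0, 0, 62],
  [0, 0, 0, 0, 0, 0, 62],
  [0, 0, 0, 0, 0, 0, 62],
  [0, 0, 0, 0, 0, 0, 62],
])

```text
clock: 31.35
tcp_pos: [0.3893, -0.3378, 0.0736]
tcp_rot: [[-0.045, 0.999, 0.001], [0.999, 0.045, -0.001], [-0.001, 0.001, -1.0]]
force: [1.1, 0.3, -0.7]
gripper_width: 0.724
gripper_force: 0.0
```

```bash
python3 - <<'E'
from h import *
rel(.3892,-.3368,.0116,.0445)
E
```

```text
clock 31.35 tcp [ 0.3893 -0.3378  0.0736] yaw 2.58 grip 61.6 0.0 F [ 1.1  0.3 -0.7] shift units [ 0.035 -0.004  2.067] rz units 0.007 tilt deg(x,y) [ 0.06 -0.08]
```

Emit:
arm_command([
  [0, 0, 0, 0.03, 0, 0.5, 62],
  [0, 0, 0, 0, 0, 0.7, 62],
  [0, 0, 0, 0, 0, 0.5, 62],
  [0, 0, 0, 0, 0, 0.25, 62],
  [0, 0, 0, 0, 0, 0.11, 62],
  [0, 0, 0, 0, 0, 0, 62],
  [0, 0, 0, 0, 0, 0, 62],
  [0, 0, 0, 0, 0, 0, 62],
])

```text
clock: 32.02
tcp_pos: [0.3887, -0.3373, 0.0113]
tcp_rot: [[-0.044, 0.999, 0.001], [0.999, 0.044, -0.001], [-0.001, 0.001, -1.0]]
force: [-0.7, 0.0, 0.5]
gripper_width: 0.728
gripper_force: 0.0
```

```bash
python3 - <<'E'
from h import *
rel(.3892,-.3368,.0116,.0445)
E
```

```text
clock 32.02 tcp [ 0.3887 -0.3373  0.0113] yaw 2.52 grip 61.9 0.0 F [-0.7  0.   0.5] shift units [ 0.017  0.017 -0.01 ] rz units -0.006 tilt deg(x,y) [ 0.04 -0.05]
```

Emit:
arm_command([
  [0, 0, 0, 0, 0, 0, 44],
  [0, 0, 0, 0, 0, 0, 44],
  [0, 0, 0, 0, 0, 0, 44],
  [0, 0, 0, 0, 0, 0, 44],
  [0, 0, 0, 0, 0, 0, 44],
  [0, 0, 0, 0, 0, 0, 44],
], force=60)

```text
clock: 32.52
tcp_pos: [0.3887, -0.3374, 0.0114]
tcp_rot: [[-0.044, 0.999, 0.001], [0.999, 0.044, -0.001], [-0.001, 0.001, -1.0]]
force: [-0.8, 0.9, 7.7]
gripper_width: 0.574
gripper_force: 62.0
```

```bash
python3 - <<'E'
from h import *
rel(.5279,-.0917,.135,.0440)
E
```

```text
clock 32.52 tcp [ 0.3887 -0.3374  0.0114] yaw 2.51 grip 48.8 62.0 F [-0.8  0.9  7.7] shift units [ 7.974  5.    -4.122] rz units -0.001 tilt deg(x,y) [ 0.06 -0.06]
```

Emit:
arm_command([
  [0, 0, 0, 0, 0, -0.3, 44],
  [0, 0, 0, 0, 0, -0.6, 44],
  [0, 0, 0, 0, 0, -0.8, 44],
  [0, 0, 0, 0, 0, -0.9, 44],
  [0, 0, 0, 0, 0, -0.9, 44],
  [0, 0, 0, 0.37, 0.22, -0.6, 44],
  [0, 0, 0, 0.76, 0.478, 0, 44],
  [0, 0, 0, 0.76, 0.478, 0, 44],
  [0, 0, 0, 0.76, 0.478, 0, 44],
  [0, 0, 0, 0.76, 0.478, 0, 44],
  [0, 0, 0, 0.76, 0.478, 0, 44],
  [0, 0, 0, 0.76, 0.478, 0, 44],
  [0, 0, 0, 0.76, 0.478, 0, 44],
  [0, 0, 0, 0.76, 0.478, 0, 44],
  [0, 0, 0, 0.74, 0.478, 0, 44],
  [0, 0, 0, 0.7, 0.478, 0, 44],
  [0, 0, 0, 0, 0, 0.6, 44],
  [0, 0, 0, 0, 0, 0.6, 44],
  [0, 0, 0, 0, 0, 0, 44],
  [0, 0, 0, 0, 0, 0, 44],
])

```text
clock: 34.18
tcp_pos: [0.5269, -0.094, 0.0975]
tcp_rot: [[-0.044, 0.999, -0.002], [0.999, 0.044, 0.0], [0.0, -0.002, -1.0]]
force: [-1.0, 0.1, -2.0]
gripper_width: 0.576
gripper_force: 62.8
```

Emit:
arm_command([
  [0, 0, 0, 0, 0, 0, 44],
  [0, 0, 0, 0, 0, 0, 44],
  [0, 0, 0, 0, 0, 0, 44],
])

```text
clock: 34.43
tcp_pos: [0.5281, -0.0944, 0.0984]
tcp_rot: [[-0.043, 0.999, 0.001], [0.999, 0.043, -0.0], [-0.0, 0.001, -1.0]]
force: [0.9, -0.1, -2.0]
gripper_width: 0.574
gripper_force: 62.8
```

```bash
python3 - <<'E'
from h import *
rel(.5279,-.0923,.0087,.0440)
E
```

```text
clock 34.43 tcp [ 0.5281 -0.0944  0.0984] yaw 2.48 grip 48.8 62.8 F [ 0.9 -0.1 -2. ] shift units [ 0.071 -0.007  2.991] rz units -0.009 tilt deg(x,y) [ 0.02 -0.07]
```

Emit:
arm_command([
  [0, 0, 0, 0.06, -0.01, 0.5, 44],
  [0, 0, 0, 0, 0, 0.6, 44],
  [0, 0, 0, 0, 0, 0.3, 44],
  [0, 0, 0, 0, 0, 0, 44],
  [0, 0, 0, 0, 0, 0, 44],
  [0, 0, 0, 0, 0, 0, 44],
  [0, 0, 0, 0, 0, 0, 44],
])

```text
clock: 35.02
tcp_pos: [0.5279, -0.0923, 0.0562]
tcp_rot: [[-0.044, 0.999, 0.001], [0.999, 0.044, -0.0], [-0.0, 0.001, -1.0]]
force: [0.7, 0.2, -2.2]
gripper_width: 0.575
gripper_force: 63.0
```

```bash
python3 - <<'E'
from h import *
rel(.5279,-.0923,.0087,.0440)
E
```

```text
clock 35.02 tcp [ 0.5279 -0.0923  0.0562] yaw 2.52 grip 48.8 63.0 F [ 0.7  0.2 -2.2] shift units [-1.000e-03 -0.000e+00  1.585e+00] rz units -0.001 tilt deg(x,y) [ 0.01 -0.06]
```

Emit:
arm_command([
  [0, 0, 0, 0, 0, 0.4, 44],
  [0, 0, 0, 0, 0, 0.4, 44],
  [0, 0, 0, 0, 0, 0.4, 44],
  [0, 0, 0, 0, 0, 0.2, 44],
  [0, 0, 0, 0, 0, 0.13, 44],
  [0, 0, 0, 0, 0, 0, 44],
  [0, 0, 0, 0, 0, 0, 44],
  [0, 0, 0, 0, 0, 0, 44],
  [0, 0, 0, 0, 0, 0, 44],
])

```text
clock: 35.77
tcp_pos: [0.5277, -0.0923, 0.0101]
tcp_rot: [[-0.044, 0.999, 0.001], [0.999, 0.044, -0.0], [-0.0, 0.001, -1.0]]
force: [0.8, -0.2, -1.3]
gripper_width: 0.574
gripper_force: 63.0
```

```bash
python3 - <<'E'
from h import *
rel(.5279,-.0923,.0087,.0440)
s,im=shot('wrist','w15');C=cam('wrist',s)
c=lambda x,y,z:[.525+x*.999-y*.0445,-.034+x*.0445+y*.999,z]
# compare brightness profile across joint, now vs w10 (gripped before removal)
for n in('w10','w15'):
    i,C=load(n);g=gray(i);p=proj(C,np.array([c(x,0,.04) for x in(-.015,0.,.015)]))
    for q in p:
        x,y=q.round().astype(int);print(n,x,y,g[y-14:y+15,x-3:x+4].mean(1).astype(int).tolist())
E
```

```text
clock 35.77 tcp [ 0.5277 -0.0923  0.0101] yaw 2.52 grip 48.8 63.0 F [ 0.8 -0.2 -1.3] shift units [-0.001  0.006  0.047] rz units -0.001 tilt deg(x,y) [ 0.01 -0.05]
w10 274 164 [152, 151, 151, 151, 151, 151, 151, 144, 135, 126, 115, 99, 83, 81, 81, 81, 81, 84, 100, 117, 132, 136, 139, 143, 146, 150, 151, 151, 151]
w10 316 164 [152, 152, 152, 152, 152, 152, 152, 145, 136, 127, 116, 99, 76, 80, 81, 81, 81, 84, 99, 117, 131, 136, 139, 144, 147, 151, 151, 151, 151]
w10 357 164 [171, 170, 168, 155, 153, 153, 153, 146, 137, 127, 116, 100, 77, 81, 81, 81, 81, 84, 99, 117, 131, 136, 140, 144, 147, 151, 152, 152, 152]
w15 275 162 [179, 179, 179, 179, 180, 179, 176, 166, 154, 142, 130, 88, 81, 82, 82, 82, 82, 82, 90, 112, 134, 150, 156, 162, 168, 173, 178, 178, 178]
w15 316 162 [178, 179, 179, 179, 179, 179, 176, 165, 154, 143, 131, 90, 82, 82, 82, 82, 82, 83, 90, 113, 134, 151, 157, 162, 168, 173, 177, 177, 178]
w15 357 162 [178, 178, 178, 178, 178, 178, 176, 166, 154, 142, 127, 87, 81, 82, 82, 82, 82, 83, 90, 113, 135, 151, 156, 162, 168, 173, 176, 177, 177]
```

The joint profile matches the one before removal, about 0.2 mm wider. Setting down, releasing and going for brick_top.

Emit:
arm_command([
  [0, 0, 0, 0, 0, 0.05, 44],
  [0, 0, 0, 0, 0, 0, 44],
  [0, 0, 0, 0, 0, 0, 62],
  [0, 0, 0, 0, 0, 0, 62],
  [0, 0, 0, 0, 0, 0, 62],
  [0, 0, 0, 0, 0, -0.4, 62],
  [0, 0, 0, 0, 0, -0.8, 62],
  [0, 0, 0, 0, 0, -0.9, 62],
  [0, 0, 0, 0, 0, -0.9, 62],
  [0, 0, 0, -0.52, -0.17, -0.9, 62],
  [0, 0, 0, -0.9, -0.255, 0, 62],
  [0, 0, 0, -0.9, -0.255, 0, 62],
  [0, 0, 0, -0.9, -0.255, 0, 62],
  [0, 0, 0, -0.9, -0.255, 0, 62],
  [0, 0, 0, -0.9, -0.255, 0, 62],
  [0, 0, 0, -0.9, -0.255, 0, 62],
  [0, 0, 0, -0.9, -0.255, 0, 62],
  [0, 0, 0, -0.9, -0.255, 0, 62],
  [0, 0, 0, -0.26, 0, 0.5, 62],
  [0, 0, 0, 0, 0, 0.8, 62],
])

```text
clock: 37.48
tcp_pos: [0.4718, -0.3383, 0.0869]
tcp_rot: [[-0.039, 0.999, 0.003], [0.999, 0.039, -0.003], [-0.003, 0.003, -1.0]]
force: [1.1, -0.9, 0.9]
gripper_width: 0.731
gripper_force: 0.0
```

Emit:
arm_command([
  [0, 0, 0, 0, 0, 0.5, 62],
  [0, 0, 0, 0, 0, 0, 62],
  [0, 0, 0, 0, 0, 0, 62],
  [0, 0, 0, 0, 0, 0, 62],
  [0, 0, 0, 0, 0, 0, 62],
])

```text
clock: 37.9
tcp_pos: [0.4724, -0.3341, 0.072]
tcp_rot: [[-0.045, 0.999, 0.001], [0.999, 0.045, -0.001], [-0.001, 0.001, -1.0]]
force: [-0.9, -0.8, -0.7]
gripper_width: 0.727
gripper_force: 0.0
```

```bash
python3 - <<'E'
from h import *
rel(.472,-.3344,.0105,.0440)
E
```

```text
clock 37.9 tcp [ 0.4724 -0.3341  0.072 ] yaw 2.56 grip 61.8 0.0 F [-0.9 -0.8 -0.7] shift units [-0.007 -0.017  2.051] rz units 0.008 tilt deg(x,y) [ 0.04 -0.07]
```

Emit:
arm_command([
  [0, 0, 0, 0, -0.01, 0.5, 62],
  [0, 0, 0, 0, 0, 0.7, 62],
  [0, 0, 0, 0, 0, 0.5, 62],
  [0, 0, 0, 0, 0, 0.25, 62],
  [0, 0, 0, 0, 0, 0.1, 62],
  [0, 0, 0, 0, 0, 0, 62],
  [0, 0, 0, 0, 0, 0, 62],
  [0, 0, 0, 0, 0, 0, 62],
  [0, 0, 0, 0, 0, 0, 44],
  [0, 0, 0, 0, 0, 0, 44],
  [0, 0, 0, 0, 0, 0, 44],
  [0, 0, 0, 0, 0, 0, 44],
  [0, 0, 0, 0, 0, 0, 44],
  [0, 0, 0, 0, 0, 0, 44],
], force=60)

```text
clock: 39.07
tcp_pos: [0.4718, -0.3346, 0.0106]
tcp_rot: [[-0.044, 0.999, 0.001], [0.999, 0.044, -0.001], [-0.001, 0.001, -1.0]]
force: [-0.9, 0.5, 5.6]
gripper_width: 0.578
gripper_force: 62.9
```

```bash
python3 - <<'E'
from h import *
rel(.5248,-.0358,.14,.0436)
E
```

```text
clock 39.07 tcp [ 0.4718 -0.3346  0.0106] yaw 2.52 grip 49.1 62.9 F [-0.9  0.5  5.6] shift units [ 9.869  2.207 -4.321] rz units 0.003 tilt deg(x,y) [ 0.06 -0.06]
```

Emit:
arm_command([
  [0, 0, 0, 0, 0, -0.3, 44],
  [0, 0, 0, 0, 0, -0.6, 44],
  [0, 0, 0, 0, 0, -0.8, 44],
  [0, 0, 0, 0, 0, -0.9, 44],
  [0, 0, 0, 0, 0, -0.9, 44],
  [0, 0, 0, 0.4, 0.1, -0.8, 44],
  [0, 0, 0, 0.9, 0.2, 0, 44],
  [0, 0, 0, 0.9, 0.2, 0, 44],
  [0, 0, 0, 0.9, 0.2, 0, 44],
  [0, 0, 0, 0.9, 0.2, 0, 44],
  [0, 0, 0, 0.9, 0.2, 0, 44],
  [0, 0, 0, 0.9, 0.2, 0, 44],
  [0, 0, 0, 0.9, 0.2, 0, 44],
  [0, 0, 0, 0.9, 0.2, 0, 44],
  [0, 0, 0, 0.9, 0.2, 0, 44],
  [0, 0, 0, 0.8, 0.2, 0, 44],
  [0, 0, 0, 0.47, 0.11, 0, 44],
  [0, 0, 0, 0, 0, 0, 44],
  [0, 0, 0, 0, 0, 0, 44],
  [0, 0, 0, 0, 0, 0, 44],
])

```text
clock: 40.73
tcp_pos: [0.5243, -0.0395, 0.1388]
tcp_rot: [[-0.044, 0.999, -0.001], [0.999, 0.044, -0.001], [-0.001, -0.001, -1.0]]
force: [-0.1, -0.7, -3.0]
gripper_width: 0.58
gripper_force: 62.7
```

Emit:
arm_command([
  [0, 0, 0, 0, 0, 0.6, 44],
  [0, 0, 0, 0, 0, 0, 44],
  [0, 0, 0, 0, 0, 0, 44],
  [0, 0, 0, 0, 0, 0, 44],
])

```text
clock: 41.07
tcp_pos: [0.5245, -0.0393, 0.1208]
tcp_rot: [[-0.043, 0.999, -0.001], [0.999, 0.043, -0.0], [-0.0, -0.001, -1.0]]
force: [0.7, 0.4, -2.5]
gripper_width: 0.578
gripper_force: 62.8
```

```bash
python3 - <<'E'
from h import *
rel(.5248,-.0360,.0471,.0436)
E
```

```text
clock 41.07 tcp [ 0.5245 -0.0393  0.1208] yaw 2.46 grip 49.1 62.8 F [ 0.7  0.4 -2.5] shift units [0.112 0.015 2.458] rz units -0.008 tilt deg(x,y) [0.01 0.03]
```

Emit:
arm_command([
  [0, 0, 0, 0.11, 0.01, 0.4, 44],
  [0, 0, 0, 0, 0, 0.4, 44],
  [0, 0, 0, 0, 0, 0, 44],
  [0, 0, 0, 0, 0, 0, 44],
  [0, 0, 0, 0, 0, 0, 44],
  [0, 0, 0, 0, 0, 0, 44],
])

```text
clock: 41.57
tcp_pos: [0.5252, -0.0355, 0.0973]
tcp_rot: [[-0.044, 0.999, 0.001], [0.999, 0.044, -0.0], [-0.0, 0.001, -1.0]]
force: [0.2, 0.2, -3.3]
gripper_width: 0.574
gripper_force: 63.0
```

```bash
python3 - <<'E'
from h import *
rel(.5248,-.0360,.0471,.0436)
E
```

```text
clock 41.57 tcp [ 0.5252 -0.0355  0.0973] yaw 2.5 grip 48.8 63.0 F [ 0.2  0.2 -3.3] shift units [-0.017 -0.017  1.674] rz units -0.0 tilt deg(x,y) [ 0.01 -0.05]
```

Emit:
arm_command([
  [0, 0, 0, -0.02, -0.01, 0.4, 44],
  [0, 0, 0, 0, 0, 0.4, 44],
  [0, 0, 0, 0, 0, 0.4, 44],
  [0, 0, 0, 0, 0, 0.25, 44],
  [0, 0, 0, 0, 0, 0.16, 44],
  [0, 0, 0, 0, 0, 0, 44],
  [0, 0, 0, 0, 0, 0, 44],
  [0, 0, 0, 0, 0, 0, 44],
  [0, 0, 0, 0, 0, 0, 44],
])

```text
clock: 42.32
tcp_pos: [0.5248, -0.0359, 0.0486]
tcp_rot: [[-0.044, 0.999, 0.001], [0.999, 0.044, 0.0], [0.0, 0.001, -1.0]]
force: [-0.1, -0.1, -2.7]
gripper_width: 0.573
gripper_force: 63.1
```

```bash
python3 - <<'E'
from h import *
rel(.5248,-.0360,.0471,.0436)
s,im=shot('wrist','w16')
c=lambda x,y,z:[.525+x*.999-y*.0445,-.034+x*.0445+y*.999,z]
for n in('w8','w16'):
    i,C=load(n);g=gray(i);p=proj(C,np.array([c(x,0.0605,.08) for x in(-.015,0.,.015)]))
    for q in p:
        x,y=q.round().astype(int);print(n,x,y,g[y-14:y+15,x-3:x+4].mean(1).astype(int).tolist())
E
```

```text
clock 42.32 tcp [ 0.5248 -0.0359  0.0486] yaw 2.52 grip 48.7 63.1 F [-0.1 -0.1 -2.7] shift units [-0.005 -0.001  0.052] rz units 0.004 tilt deg(x,y) [-0.   -0.03]
w8 275 152 [175, 175, 175, 175, 175, 174, 164, 153, 142, 130, 109, 78, 78, 79, 79, 79, 80, 80, 82, 92, 113, 135, 148, 154, 159, 166, 170, 175, 175]
w8 317 152 [175, 175, 175, 175, 175, 173, 164, 153, 142, 130, 107, 60, 71, 84, 80, 80, 80, 79, 81, 93, 114, 135, 148, 154, 159, 165, 170, 174, 174]
w8 360 152 [174, 174, 174, 175, 175, 173, 163, 152, 142, 130, 110, 79, 78, 79, 79, 79, 80, 80, 81, 93, 114, 135, 148, 154, 159, 164, 169, 173, 174]
w16 275 151 [177, 177, 177, 177, 177, 175, 166, 154, 144, 131, 110, 80, 79, 80, 80, 81, 80, 80, 81, 86, 108, 130, 148, 154, 160, 165, 171, 176, 177]
w16 317 151 [177, 177, 177, 177, 177, 176, 166, 155, 144, 131, 110, 59, 61, 88, 81, 81, 81, 80, 81, 87, 108, 131, 148, 154, 160, 165, 170, 176, 176]
w16 359 151 [177, 177, 177, 177, 177, 176, 166, 155, 144, 132, 113, 77, 79, 80, 80, 81, 81, 81, 81, 86, 108, 131, 148, 154, 160, 165, 170, 174, 175]
```

Emit:
arm_command([
  [0, 0, 0, 0, 0, 0.05, 44],
  [0, 0, 0, 0, 0, 0, 44],
  [0, 0, 0, 0, 0, 0, 62],
  [0, 0, 0, 0, 0, 0, 62],
  [0, 0, 0, 0, 0, 0, 62],
  [0, 0, 0, 0, 0, -0.4, 62],
  [0, 0, 0, 0, 0, -0.8, 62],
  [0, 0, 0, 0, 0, -0.9, 62],
  [0, 0, 0, -0.45, 0, -0.8, 62],
  [0, 0, 0, -0.95, 0.06, 0, 62],
  [0, 0, 0, -0.95, 0.06, 0, 62],
  [0, 0, 0, -0.95, 0.06, 0, 62],
  [0, 0, 0, -0.95, 0.06, 0, 62],
  [0, 0, 0, -0.95, 0.06, 0, 62],
  [0, 0, 0, -0.95, 0.06, 0, 62],
  [0, 0, 0, -0.95, 0.06, 0, 62],
  [0, 0, 0, -0.95, 0.06, 0, 62],
  [0, 0, 0, -0.95, 0.06, 0, 62],
  [0, 0, 0, -0.95, 0.01, 0, 62],
  [0, 0, 0, 0, 0, 0.6, 62],
])

```text
clock: 44.03
tcp_pos: [0.5548, -0.3413, 0.1175]
tcp_rot: [[-0.037, 0.999, 0.003], [0.999, 0.037, -0.005], [-0.005, 0.003, -1.0]]
force: [0.3, -1.7, 0.5]
gripper_width: 0.726
gripper_force: 0.0
```

Emit:
arm_command([
  [0, 0, 0, 0, 0, 0.8, 62],
  [0, 0, 0, 0, 0, 0.6, 62],
  [0, 0, 0, 0, 0, 0, 62],
  [0, 0, 0, 0, 0, 0, 62],
  [0, 0, 0, 0, 0, 0, 62],
  [0, 0, 0, 0, 0, 0, 62],
])

```text
clock: 44.53
tcp_pos: [0.555, -0.3334, 0.0751]
tcp_rot: [[-0.044, 0.999, 0.002], [0.999, 0.044, -0.001], [-0.001, 0.002, -1.0]]
force: [0.2, -0.4, 1.0]
gripper_width: 0.725
gripper_force: 0.0
```

```bash
python3 - <<'E'
from h import *
rel(.5543,-.3335,.0105,.0465)
E
```

```text
clock 44.53 tcp [ 0.555  -0.3334  0.0751] yaw 2.54 grip 61.7 0.0 F [ 0.2 -0.4  1. ] shift units [-0.    -0.027  2.152] rz units -0.025 tilt deg(x,y) [ 0.05 -0.09]
```

Emit:
arm_command([
  [0, 0, 0, 0, -0.02, 0.5, 62],
  [0, 0, 0, 0, 0, 0.7, 62],
  [0, 0, 0, 0, 0, 0.5, 62],
  [0, 0, 0, 0, 0, 0.3, 62],
  [0, 0, 0, 0, 0, 0.15, 62],
  [0, 0, 0, 0, 0, 0, 62],
  [0, 0, 0, 0, 0, 0, 62],
  [0, 0, 0, 0, 0, 0, 62],
  [0, 0, 0, 0, 0, 0, 44],
  [0, 0, 0, 0, 0, 0, 44],
  [0, 0, 0, 0, 0, 0, 44],
  [0, 0, 0, 0, 0, 0, 44],
  [0, 0, 0, 0, 0, 0, 44],
  [0, 0, 0, 0, 0, 0, 44],
], force=40)

```text
clock: 45.7
tcp_pos: [0.5542, -0.3337, 0.0103]
tcp_rot: [[-0.044, 0.999, 0.001], [0.999, 0.044, -0.001], [-0.001, 0.001, -1.0]]
force: [-0.6, 0.3, 5.5]
gripper_width: 0.578
gripper_force: 42.6
```

```bash
python3 - <<'E'
from h import *
rel(.5292,-.1237,.14,.0440)
E
```

```text
clock 45.7 tcp [ 0.5542 -0.3337  0.0103] yaw 2.52 grip 49.1 42.6 F [-0.6  0.3  5.5] shift units [ 7.024 -0.52  -4.33 ] rz units -0.001 tilt deg(x,y) [ 0.05 -0.07]
```

Emit:
arm_command([
  [0, 0, 0, 0, 0, -0.3, 44],
  [0, 0, 0, 0, 0, -0.6, 44],
  [0, 0, 0, 0, 0, -0.8, 44],
  [0, 0, 0, 0, 0, -0.9, 44],
  [0, 0, 0, 0, 0, -0.9, 44],
  [0, 0, 0, 0.4, -0.03, -0.8, 44],
  [0, 0, 0, 0.9, -0.07, 0, 44],
  [0, 0, 0, 0.9, -0.07, 0, 44],
  [0, 0, 0, 0.9, -0.07, 0, 44],
  [0, 0, 0, 0.9, -0.07, 0, 44],
  [0, 0, 0, 0.9, -0.07, 0, 44],
  [0, 0, 0, 0.9, -0.07, 0, 44],
  [0, 0, 0, 0.8, -0.08, 0, 44],
  [0, 0, 0, 0.4, 0, 0, 44],
  [0, 0, 0, 0, 0, 0.6, 44],
  [0, 0, 0, 0, 0, 0, 44],
  [0, 0, 0, 0, 0, 0, 44],
  [0, 0, 0, 0, 0, 0, 44],
  [0, 0, 0, 0, 0, 0, 44],
])

```text
clock: 47.28
tcp_pos: [0.5288, -0.1251, 0.1208]
tcp_rot: [[-0.043, 0.999, 0.0], [0.999, 0.043, -0.0], [-0.0, 0.0, -1.0]]
force: [0.6, -0.7, -2.2]
gripper_width: 0.581
gripper_force: 41.9
```

```bash
python3 - <<'E'
from h import *
rel(.5289,-.1239,.0474,.0440)
E
```

```text
clock 47.28 tcp [ 0.5288 -0.1251  0.1208] yaw 2.45 grip 49.4 41.9 F [ 0.6 -0.7 -2.2] shift units [0.042 0.006 2.445] rz units -0.014 tilt deg(x,y) [ 0.02 -0.02]
```

Emit:
arm_command([
  [0, 0, 0, 0.03, 0, 0.4, 44],
  [0, 0, 0, 0, 0, 0.4, 44],
  [0, 0, 0, 0, 0, 0, 44],
  [0, 0, 0, 0, 0, 0, 44],
  [0, 0, 0, 0, 0, 0, 44],
  [0, 0, 0, 0, 0, 0, 44],
])

```text
clock: 47.78
tcp_pos: [0.5289, -0.1236, 0.097]
tcp_rot: [[-0.044, 0.999, 0.001], [0.999, 0.044, -0.0], [-0.0, 0.001, -1.0]]
force: [0.4, -0.2, -1.1]
gripper_width: 0.579
gripper_force: 41.9
```

```bash
python3 - <<'E'
from h import *
rel(.5289,-.1239,.0474,.0440)
E
```

```text
clock 47.78 tcp [ 0.5289 -0.1236  0.097 ] yaw 2.51 grip 49.2 41.9 F [ 0.4 -0.2 -1.1] shift units [-1.000e-02 -1.000e-03  1.653e+00] rz units -0.003 tilt deg(x,y) [ 0.01 -0.05]
```

Emit:
arm_command([
  [0, 0, 0, -0.01, 0, 0.4, 44],
  [0, 0, 0, 0, 0, 0.4, 44],
  [0, 0, 0, 0, 0, 0.4, 44],
  [0, 0, 0, 0, 0, 0.25, 44],
  [0, 0, 0, 0, 0, 0.14, 44],
  [0, 0, 0, 0, 0, 0, 44],
  [0, 0, 0, 0, 0, 0, 44],
  [0, 0, 0, 0, 0, 0, 44],
  [0, 0, 0, 0, 0, 0, 44],
])

```text
clock: 48.53
tcp_pos: [0.5288, -0.1237, 0.0491]
tcp_rot: [[-0.044, 0.999, 0.001], [0.999, 0.044, -0.0], [-0.0, 0.001, -1.0]]
force: [0.6, 0.0, -1.8]
gripper_width: 0.578
gripper_force: 41.9
```

```bash
python3 - <<'E'
from h import *
rel(.5289,-.1239,.0474,.0440)
s,im=shot('wrist','w17')
c=lambda x,y,z:[.525+x*.999-y*.0445,-.034+x*.0445+y*.999,z]
for n in('w5','w17'):
    i,C=load(n);g=gray(i);p=proj(C,np.array([c(x,-0.0605,.08) for x in(-.015,0.,.015)]))
    for q in p:
        x,y=q.round().astype(int);print(n,x,y,g[y-14:y+15,x-3:x+4].mean(1).astype(int).tolist())
    # side edges of both bricks near the joint
    for yy in (-.050,-.070):
        L,R=[proj(C,[c(x,yy,.08)])[0] for x in(-.025,.025)]
        e=[np.mean(edge(g,q-[0,8],q+[0,8],7,15)[2][:,0]) for q in(L,R)];print(n,yy,np.round(e,1),'mid',np.mean(e).round(2))
E
```

```text
clock 48.53 tcp [ 0.5288 -0.1237  0.0491] yaw 2.52 grip 49.2 41.9 F [ 0.6  0.  -1.8] shift units [-0.007  0.003  0.057] rz units 0.001 tilt deg(x,y) [ 0.01 -0.05]
w5 277 237 [144, 144, 144, 144, 144, 143, 138, 128, 116, 94, 81, 79, 79, 80, 80, 80, 84, 98, 111, 125, 132, 135, 138, 140, 143, 144, 144, 144, 144]
w5 316 237 [144, 144, 144, 144, 144, 144, 140, 129, 117, 95, 81, 80, 80, 80, 81, 81, 86, 100, 113, 127, 133, 135, 138, 141, 143, 144, 144, 144, 144]
w5 355 237 [144, 144, 144, 144, 144, 144, 140, 131, 119, 102, 83, 81, 81, 81, 81, 82, 87, 101, 115, 127, 132, 135, 138, 141, 143, 144, 144, 144, 144]
w5 -0.05 [251.1 379. ] mid 315.04
w5 -0.07 [254. 378.] mid 315.97
w17 279 235 [144, 144, 144, 144, 144, 144, 137, 126, 114, 88, 80, 79, 79, 79, 80, 80, 80, 80, 84, 98, 112, 125, 132, 135, 138, 140, 143, 144, 144]
w17 317 235 [145, 145, 144, 144, 144, 144, 137, 127, 114, 90, 81, 80, 80, 80, 80, 80, 80, 82, 86, 100, 114, 127, 133, 136, 138, 141, 143, 144, 144]
w17 355 235 [145, 144, 144, 144, 145, 144, 137, 126, 114, 90, 81, 81, 81, 81, 81, 81, 81, 82, 89, 102, 115, 128, 133, 136, 138, 141, 144, 145, 144]
w17 -0.05 [253.  381.2] mid 317.13
w17 -0.07 [253.3 378.1] mid 315.72
```

Emit:
arm_command([
  [0, 0, 0, 0, 0.012, 0, 44],
  [0, 0, 0, 0, 0, 0.055, 44],
  [0, 0, 0, 0, 0, 0, 44],
  [0, 0, 0, 0, 0, 0, 44],
  [0, 0, 0, 0, 0, 0, 44],
])

```text
clock: 49.0
tcp_pos: [0.5291, -0.1238, 0.0473]
tcp_rot: [[-0.044, 0.999, 0.001], [0.999, 0.044, -0.0], [-0.0, 0.001, -1.0]]
force: [-0.8, -0.8, 5.5]
gripper_width: 0.58
gripper_force: 42.7
```

```bash
python3 - <<'E'
from h import *
rel(.5289,-.1239,.0474,.0440)
s,im=shot('wrist','w18')
c=lambda x,y,z:[.525+x*.999-y*.0445,-.034+x*.0445+y*.999,z]
for n in('w18',):
    i,C=load(n);g=gray(i);q=proj(C,np.array([c(0,-0.0605,.08)]))[0];x,y=q.round().astype(int);print(n,x,y,g[y-14:y+15,x-3:x+4].mean(1).astype(int).tolist())
    for yy in (-.050,-.070):
        L,R=[proj(C,[c(x,yy,.08)])[0] for x in(-.025,.025)]
        e=[np.mean(edge(g,q-[0,8],q+[0,8],7,15)[2][:,0]) for q in(L,R)];print(n,yy,np.round(e,1),'mid',np.mean(e).round(2))
E
```

```text
clock 49.0 tcp [ 0.5291 -0.1238  0.0473] yaw 2.52 grip 49.3 42.7 F [-0.8 -0.8  5.5] shift units [-0.003 -0.008 -0.004] rz units -0.001 tilt deg(x,y) [ 0.02 -0.04]
w18 316 237 [144, 144, 144, 144, 144, 144, 136, 126, 113, 89, 81, 80, 80, 80, 81, 81, 86, 100, 114, 127, 133, 136, 138, 141, 143, 144, 144, 144, 145]
w18 -0.05 [251.9 381.9] mid 316.89
w18 -0.07 [253.9 378. ] mid 315.93
```

Emit:
arm_command([
  [0, 0, 0, 0, 0, 0, 62],
  [0, 0, 0, 0, 0, 0, 62],
  [0, 0, 0, 0, 0, 0, 62],
  [0, 0, 0, 0, 0, -0.4, 62],
  [0, 0, 0, 0, 0, -0.8, 62],
  [0, 0, 0, 0, 0, -0.9, 62],
  [0, 0, 0, 0, 0, -0.9, 62],
  [0, 0, 0, -0.5, 0, -0.9, 62],
  [0, 0, 0, -0.9, 0, -0.9, 62],
  [0, 0, 0, -0.9, 0, 0, 62],
  [0, 0, 0, -0.9, 0, 0, 62],
  [0, 0, 0, -0.9, 0, 0, 62],
  [0, 0, 0, -0.9, 0, 0, 62],
  [0, 0, 0, -0.5, 0, 0, 62],
  [0, 0, 0, 0, 0, 0, 62],
  [0, 0, 0, 0, 0, 0, 62],
  [0, 0, 0, 0, 0, 0, 62],
])

```text
clock: 50.47
tcp_pos: [0.5362, -0.2869, 0.1908]
tcp_rot: [[-0.045, 0.999, -0.0], [0.999, 0.045, 0.001], [0.001, -0.0, -1.0]]
force: [-0.6, 0.5, 0.1]
gripper_width: 0.727
gripper_force: 0.0
```

```bash
python3 - <<'E'
from h import *
t=shot('top','t2')[1];s=shot('scene','s2')[1]
r=lambda a,w,h:cv2.resize(a,(w,h),interpolation=2)
a=r(t[160:235,290:395],399,285);b=r(s[145:240,245:370],399,303);d=r(t[205:270,190:250],276,299);e=r(s[285:355,180:250],299,299)
o=np.zeros((602,800,3),np.uint8);o[:285,:399]=a;o[:298,400:799]=b[:298];o[300:599,:276]=d;o[300:599,300:599]=e
cv2.imwrite('pics/fin.png',o[:600])
E
```

```text
(no output)
```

View pics/fin.png

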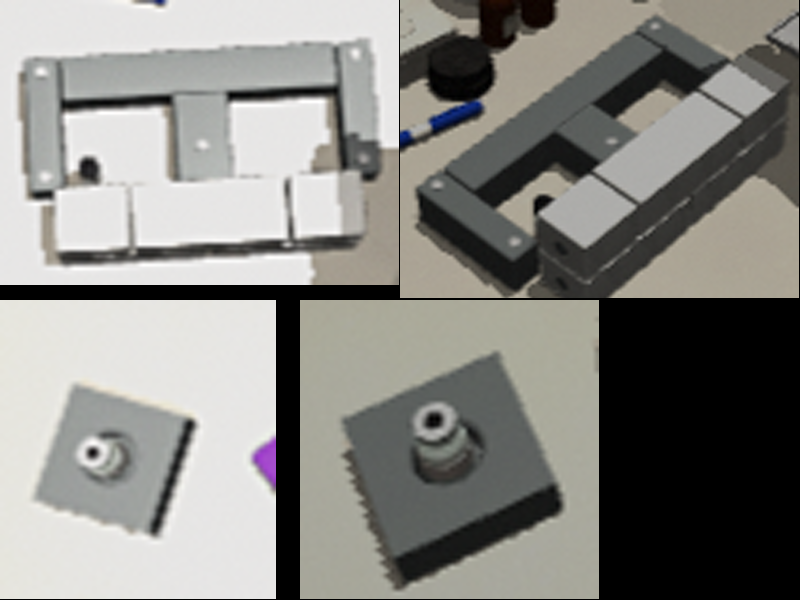

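The wall is rebuilt straight with closed joints, the same as at the start (crop top row). The slim vial still stands in its cell (90,167), and the squat vial stands upright in the well (lower crops at (100,455) and (440,440)). Handing in.

```bash
python3 -c "
from bench import *
print(finish_job())"
```

```text
the job is handed in; nothing more can be done
None
```

The job is handed in: the squat vial stands upright in the vial block's well, the wall is rebuilt as it was, and the slim vial and the left-end bricks were left in place (about 50 s of the 128 s used).

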